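# Take the cured casting out of the curing jig and close the jig again

### The arm

A 6-joint arm with a two-finger parallel gripper is mounted at the origin on a cart in front of the work surface, level with it; the furniture and walls round the work are solid. World frame = base frame: x ahead of the robot, y to its left, z up, the work surface at z = 0. Lengths are in m, angles in rad, forces in N, time in s.
With the tool pointing down it reaches from about 0.35 to 0.875 m from the base axis. Payload 15.5 kg.
Tool frame: the origin (TCP) lies midway between the tips of the shut fingers; the grasp point (between the pads) lies 19 mm behind it; z points along the fingers, y is the direction in which the jaws open and shut (so a half turn about z gives the same grasp; the last joint's range is limited). The gripper opens to 85 mm and grips with 20 to 120 N. Pads are 22 mm wide; open, the fingers measure 114 mm over their backs; the gripper's body (76 mm by 85 mm) begins 54 mm behind the grasp point. The pads swing forward as they close: fully open they stand 13 mm farther back than shut.
Start: joints at [1.185, 0.494, 1.345, -0, 1.302, -0.096], TCP at [0.179, 0.599, 0.231] pointing down, gripper open.
Joint ranges: [-2.91, 2.91], [-0.82, 2.16], [0.22, 2.67], [-1.22, 4.37], [0.12, 2.79], [-3.08, 3.08]. Speed limits (rad/s): [1.89, 1.89, 2.57, 3.01, 3.01, 3.01].

### API

Orientations are given as a 3x3 rotation matrix whose columns are the frame's x, y, z axes.
In Python, from station import ctrl gives the robot as it stands.
- The arm moves only by the shell command python3 -m creep 'ROWS' [FORCE]. ROWS is JSON, a list of rows, each a list of 5 numbers: the shift along the world's x, y, z in m, then the turn about the world's z in degrees, then the gripper command: -1 is fully open, 1 is shut, values between are in proportion. A call has 1 to 5 rows; each row shifts and turns the commanded pose from where the row before left it; what a row does not reach is not made up. A row lasts 1/12 s, in which the tool goes at most 41.7 mm and 7.16 degrees, less where a joint would pass 70% of its speed; a pose out of reach is approached as far as the arm can. A call is refused whole if a number of a shift passes 0.0417 or a number of a turn 7.16, either way. A call with a gripper value outside its range is refused whole. The fingers move at their own pace and stop on an object; FORCE is the grip in N (left out, the last holds). Time passes only in rows, so rows that do not move let the fingers close. It gives the time, the measured TCP pose, the force and the opening at its end, in the units of the state.
- ctrl.get_state(): the state, without advancing time (a new reading comes with each control period).
- ctrl.camera(name): name is "scene" or "top"; returns a dict with "img" (400x640x3 uint8, red, green, blue), "mtx" (3x3 intrinsics, pixels), "T" (4x4, takes a point from camera to world coordinates). Camera axes: x right, y down, z forward; pixel columns grow to the right and rows downward; lengths in m; the calibration is good to about 2 mm. A picture is of the moment at which its call begins. There is no depth.
- ctrl.close_job(): hands the job in, once; it reports no verdict.
The state is a dict: "t": time; "joint_positions": joint angles; "joint_vel": joint speeds; "effort": joint torques, N m; "ee_pos": TCP position; "eef_rot": TCP orientation; "contact_force": force on the tool from outside, world axes, zero at the start; "moment": the same for the moment, N m; "width": opening from 0.0 (shut) to 1.0 (fully open).
Only numpy, scipy, OpenCV 4.12 (cv2) and the standard library are available. Lean on these libraries where they do the work, as an engineer would, in place of code of your own. Each camera call takes 0.05 s, during which the arm holds its last target.

### The job

The square casting in the curing jig has cured: slip the two collars and the retaining bar off the jig, lay all three in the empty steel parts tray, and stand the square casting upright in the cup of the trimming stand. The other two castings are still curing and stay down in their nests; then close the jig over them again: bar flat on both posts, the wide collar back on the thick dowel and the narrow collar on the thin one, both all the way down.

Things in the scene. Friction and masses are not known exactly. Their poses are not given: they have to be found in the camera images.
- jig: Curing jig: fixed aluminium plate 224 x 76 x 14 mm. Origin: centre of underside; x along its length, z up. Three nests (44 mm wide, floor at z 6) at x -50, 0, +50 mm. At x +92 and -92 steel posts with a round shoulder, 31 mm wide, at z 56; on them upright dowels with tapered tips, top at z 84: the thick dowel (16 mm) at x +92, the thin one (10 mm) at x -92.
- bar: Steel retaining bar, 220 x 8 mm thick, aluminium grip on its middle (56 mm along it, 14 wide, top at z 38; grasp across it). Origin: middle of underside, x to its bigger eye, z up. Eyes at x +92 mm (40 square, hole 22) and -92 (32 x 30, hole 15, too small for the thick dowel). Starts flat on the posts, x along the jig's x, origin 56 mm above the jig's. 0.3 kg.
- wide_collar: Larger plain steel collar: ring, outer diameter 52 mm, bore 22, height 24. Origin: centre of underside, z up. Starts on the bar's big eye round the thick dowel, origin 64 mm above the jig's. 0.3 kg.
- narrow_collar: Smaller plain steel collar: ring, outer diameter 38 mm, bore 15 (does not fit the thick dowel), height 24. Origin: centre of underside, z up. Starts on the bar's small eye round the thin dowel, origin 64 mm above the jig's. 0.2 kg.
- square_casting: The cured casting: black square body, 38 x 38 mm, from z 11 to 48 above a round aluminium foot of 40 mm diameter, 11 high. Origin: centre of the foot's underside; x, y along the body's sides, z up. Starts in any of the three nests, under the bar, origin 6 mm above the jig's, sides within 0.2 rad of the jig's. 0.1 to 0.2 kg.
- round_casting: Casting still curing, stays in its nest: black round barrel, 30 mm diameter, on the same foot, 48 mm high in all. Origin: centre of the foot's underside. In any of the nests, loose.
- slim_casting: Casting still curing, stays in its nest: slim black round barrel, 18 mm diameter, on the same foot, 48 mm high in all. Origin: centre of the foot's underside. In any of the nests, loose.
- parts_tray: Parts tray: flat bare steel tray, 246 x 146 mm outside, floor 3 mm thick, rim 18 mm high, fixed, empty at the start. Origin: centre of its underside, x along its length, z up.
- trim_stand: Trimming stand: dark round steel base, 96 mm diameter, with an aluminium ring on it (68 mm outside, 50 inside, top at z 22) that forms a cup for the casting's foot; cup floor at z 14. Origin: centre of underside, z up. Fixed. A brush and red cutters lie on the bench beside it.
Things that resemble listed ones, but are neither listed nor needed, are in the scene too. What is shaped like the round_casting but blue is not meant.

How it is judged:
By the outcome, as a careful person would: the job done as asked, in the order asked, and still so for the second after the job is handed in, with the robot touching nothing.
It also fails if it takes over 150 s, if anything falls off the work surface, if the arm or the gripper's body presses on something with over 40 N, if the wrist force passes 120 N, or if a joint passes its speed limit or range.

## Working session

There is one attempt and no reset: what is moved stays moved. The work goes in short steps, Python scripts to look and compute and a shell command to move; the robot and the scene stay as the last step left them, time stands still between calls to the robot, and variables do not carry over. Pictures are saved under pics/ and viewed, and the job is handed in when it is done.

```bash
ls; mkdir -p pics
python3 - <<'E'
from station import ctrl
import cv2
s=ctrl.get_state()
print({k:(v if not hasattr(v,'tolist') else v.tolist()) for k,v in s.items()})
for n in("scene","top"):
    c=ctrl.camera(n); cv2.imwrite(f"pics/{n}0.png",c["img"][:,:,::-1]); print(n,c["mtx"],c["T"])
E
```

```text
pics
{'t': 0.0, 'joint_positions': [1.1854750936527951, 0.4941548973447898, 1.346117297583968, 1.463966825903679e-05, 1.3025014046168826, -0.09550473266997016], 'joint_vel': [0.00023303003620144674, 0.0002888618111417838, 0.0011571082266193227, 0.0021314574991459904, -0.0003527420730943497, -0.0002672604225970866], 'effort': [-0.0007255714808707125, -88.21362018585205, -38.38855862617493, -0.00036589495721273124, 0.009808474278543144, 2.2978203446655243e-05], 'ee_pos': [0.17847270360807854, 0.598609347522431, 0.23072252898739645], 'eef_rot': [[-0.9582951911095837, 0.2857798416531714, -0.00045694740901440446], [0.2857801789017182, 0.9582945806566684, -0.0010890504864444898], [0.00012666155013516973, -0.0011742183563321284, -0.9999993025838085]], 'contact_force': [-0.9862890633192648, 0.11859262515889789, 0.12068055732962855], 'moment': [0.006559853572485213, -0.018788389218625436, 0.011381757665687362], 'width': 0.9984716038104582}
scene [[404.36686957   0.         311.96639415]
 [  0.         404.36686957 203.17514905]
 [  0.           0.           1.        ]] [[ 0.54650731 -0.45233156  0.70478785 -0.23028594]
 [-0.83736585 -0.30738603  0.45203127 -0.32522635]
 [ 0.01217393 -0.83720367 -0.54675571  0.57740807]
 [ 0.          0.          0.          1.        ]]
top [[434.3148861    0.         319.08524268]
 [  0.         434.3148861  190.14187822]
 [  0.           0.           1.        ]] [[-0.01320903 -0.995785    0.09076203  0.36513121]
 [-0.9997838   0.01169504 -0.01719245  0.09693735]
 [ 0.01605852 -0.09096951 -0.9957242   1.12283482]
 [ 0.          0.          0.          1.        ]]
```

View pics/scene0.png

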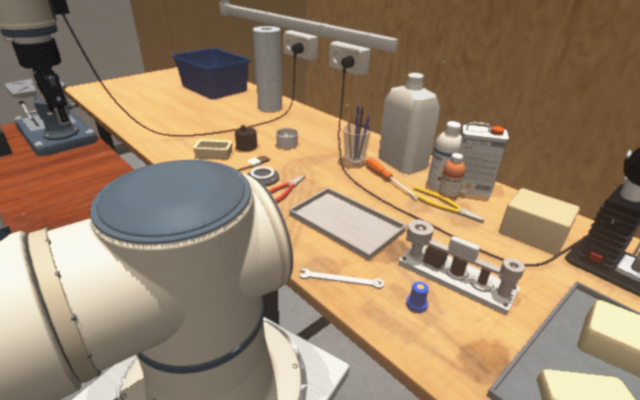

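View pics/top0.png

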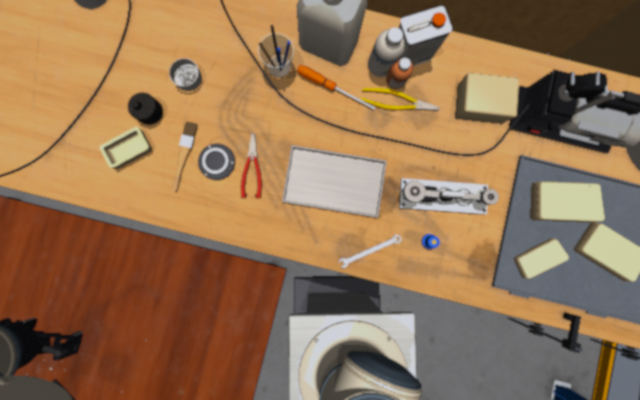

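```bash
cat > h.py <<'E'
import numpy as np, cv2
from station import ctrl
def cam(n,save=None):
    c=ctrl.camera(n)
    if save: cv2.imwrite(f"pics/{save}.png",c["img"][:,:,::-1])
    return c
def proj(c,p):
    T=c["T"]; q=T[:3,:3].T@(np.asarray(p,float)-T[:3,3]); u=c["mtx"]@q; return u[:2]/u[2]
def ray(c,uv,z):
    T=c["T"]; d=T[:3,:3]@np.linalg.solve(c["mtx"],[uv[0],uv[1],1.]); o=T[:3,3]
    return (o+d*(z-o[2])/d[2])
def tri(c1,u1,c2,u2):
    A=[];b=[]
    for c,u in((c1,u1),(c2,u2)):
        T=c["T"]; d=T[:3,:3]@np.linalg.solve(c["mtx"],[u[0],u[1],1.]); d/=np.linalg.norm(d)
        P=np.eye(3)-np.outer(d,d); A.append(P); b.append(P@T[:3,3])
    A=np.vstack(A);b=np.hstack(b); x,r,_,_=np.linalg.lstsq(A,b,rcond=None); return x, np.sqrt(r)
def crop(c,x0,y0,x1,y1,k,save):
    im=cv2.resize(c["img"][y0:y1,x0:x1,::-1],None,fx=k,fy=k,interpolation=cv2.INTER_CUBIC)
    cv2.imwrite(f"pics/{save}.png",im)
E
python3 - <<'E'
from h import *
t=cam("top");s=cam("scene")
print(proj(t,[0.179,.599,.23]),proj(s,[0.179,.599,.23]))
for uv in[(410,195),(490,197),(335,181),(217,161)]: print(uv,ray(t,uv,0.0))
crop(t,280,130,520,260,3,"tc"); crop(s,390,210,530,310,5,"sc"); crop(t,90,50,280,210,4,"tl"); crop(s,180,100,420,260,3,"sl")
E
```

```text
[ 60.64001125 327.17192562] [ 61.78611732 122.69042682]
(410, 195) [ 0.45200562 -0.15890488  0.        ]
(490, 197) [ 0.44427464 -0.36819019  0.        ]
(335, 181) [0.49088589 0.0358067  0.        ]
(217, 161) [0.54675072 0.34223625 0.        ]
```

View pics/tc.png

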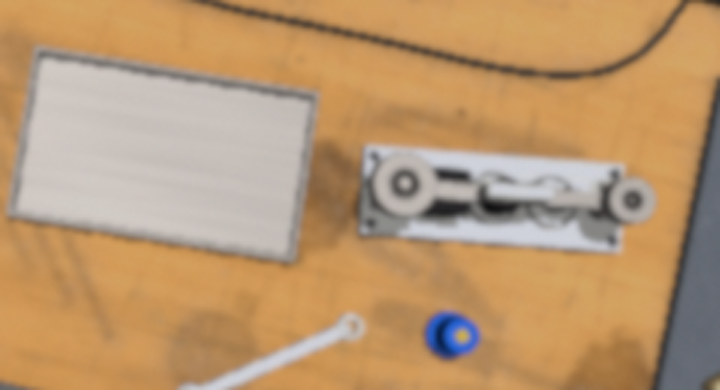

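View pics/sc.png

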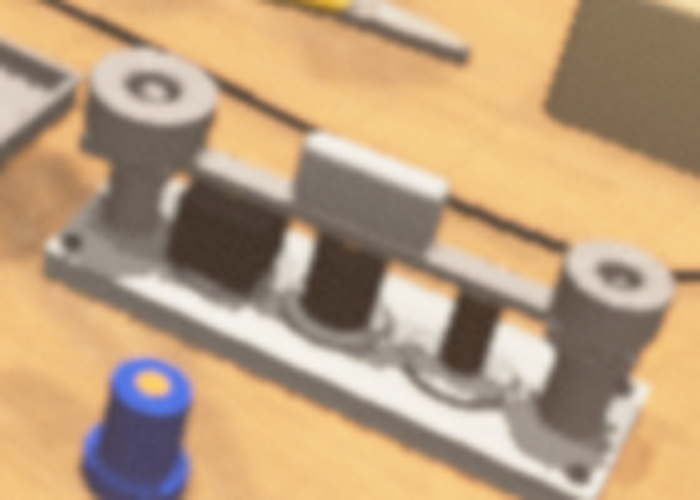

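View pics/tl.png

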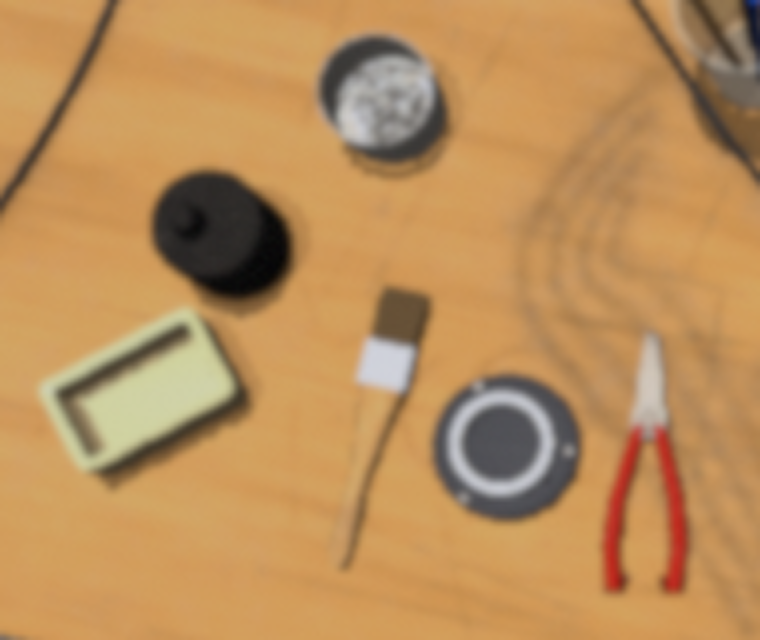

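View pics/sl.png

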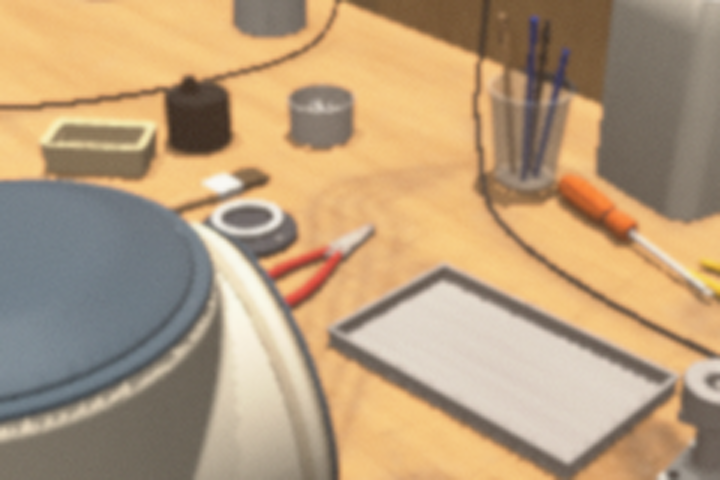

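Run:
```python
from h import *
t=cam("top");s=cam("scene")
# collar tops: rough pixel picks
for n,ut,us in(("wide",(415,191),(420.4,227.6)),("narrow",(490.7,196.7),(514,264.6))):
    print(n,tri(t,ut,s,us),ray(t,ut,.088),ray(s,us,.088))
hsv=cv2.cvtColor(t["img"],cv2.COLOR_RGB2HSV)
m=((hsv[...,1]<70)&(hsv[...,2]>95)).astype(np.uint8)*255
def rect(x0,y0,x1,y1,nm,z):
    k=4
    sub=cv2.resize(m[y0:y1,x0:x1],None,fx=k,fy=k,interpolation=cv2.INTER_LINEAR); sub=(sub>127).astype(np.uint8)*255
    cs,_=cv2.findContours(sub,cv2.RETR_EXTERNAL,cv2.CHAIN_APPROX_NONE); c=max(cs,key=cv2.contourArea)
    cv2.imwrite(f"pics/m_{nm}.png",sub)
    (cx,cy),wh,a=cv2.minAreaRect(c); b=cv2.boxPoints(((cx,cy),wh,a))
    P=np.array([ray(t,((p[0]+.5)/k+x0-.5,(p[1]+.5)/k+y0-.5),z) for p in b]); print(nm,P[:,:2].round(4).tolist(),"c",P.mean(0)[:2].round(4)," sides",[np.linalg.norm(P[i]-P[(i+1)%4]).round(4) for i in range(4)])
    return c
rect(270,135,395,225,"tray",.018)
rect(396,170,500,218,"jig",.014)
```

```text
wide (array([ 0.45489697, -0.15188949,  0.08364498]), array([0.00055057])) [ 0.4546846  -0.15121163  0.088     ] [ 0.44856696 -0.15311131  0.088     ]
narrow (array([ 0.43900075, -0.33465209,  0.08563518]), array([0.00027393])) [ 0.43877466 -0.33346663  0.088     ] [ 0.43593584 -0.3347782   0.088     ]
tray [[0.4367, 0.1749], [0.5851, 0.1501], [0.5416, -0.099], [0.3936, -0.0711]] c [0.4892 0.0387]  sides [np.float64(0.1505), np.float64(0.2528), np.float64(0.1506), np.float64(0.2497)]
jig [[0.4166, -0.1234], [0.498, -0.1317], [0.4769, -0.3862], [0.3954, -0.3762]] c [ 0.4467 -0.2544]  sides [np.float64(0.0819), np.float64(0.2555), np.float64(0.0821), np.float64(0.2537)]
```

View pics/m_jig.png

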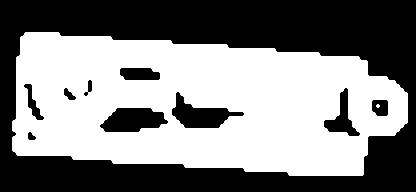

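View pics/m_tray.png

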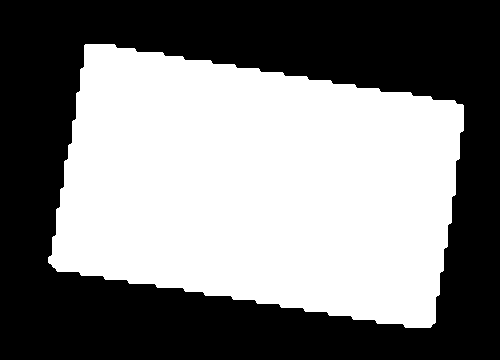

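Run:
```python
from h import *
t=cam("top");s=cam("scene")
def g(im,cx,cy,r,k=16):
    x0,y0=cx-r,cy-r; return cv2.resize(im[y0:cy+r,x0:cx+r,::-1],None,fx=k,fy=k,interpolation=cv2.INTER_CUBIC)
a=[g(t["img"],415,191,12),g(t["img"],491,197,12),g(s["img"],420,229,14,14)[:384,:384],g(s["img"],514,266,14,14)[:384,:384]]
a=[cv2.resize(x,(384,384)) for x in a]
# grid ticks each 4px
for i,x in enumerate(a):
    r=12 if i<2 else 14
    if i>=2: pass
for n,(im,cx,cy,r) in {"tw":(t["img"],415,191,12),"tn":(t["img"],491,197,12),"sw":(s["img"],420,229,14),"sn":(s["img"],514,266,14)}.items():
    pass
def lab(im,cx,cy,r):
    x=cv2.resize(im[cy-r:cy+r,cx-r:cx+r,::-1],(384,288*384//288),interpolation=cv2.INTER_CUBIC); k=384/(2*r)
    for d in range(0,2*r,4):
        cv2.putText(x,str(cx-r+d),(int((d+.5)*k)-10,10),0,.35,(0,0,255),1); cv2.line(x,(int((d+.5)*k),12),(int((d+.5)*k),384),(0,0,255),1) if d%8==0 else 0
        cv2.putText(x,str(cy-r+d),(0,int((d+.5)*k)+4),0,.35,(255,0,0),1); cv2.line(x,(24,int((d+.5)*k)),(384,int((d+.5)*k)),(255,0,0),1) if d%8==0 else 0
    return x[:300]if False else x
b=np.vstack([np.hstack([lab(t["img"],415,191,14),lab(t["img"],491,197,14)]),np.hstack([lab(s["img"],420,232,18),lab(s["img"],514,270,18)])])
cv2.imwrite("pics/col.png",cv2.resize(b,(600,600),interpolation=cv2.INTER_AREA))
```

```text
(no output)
```

View pics/col.png

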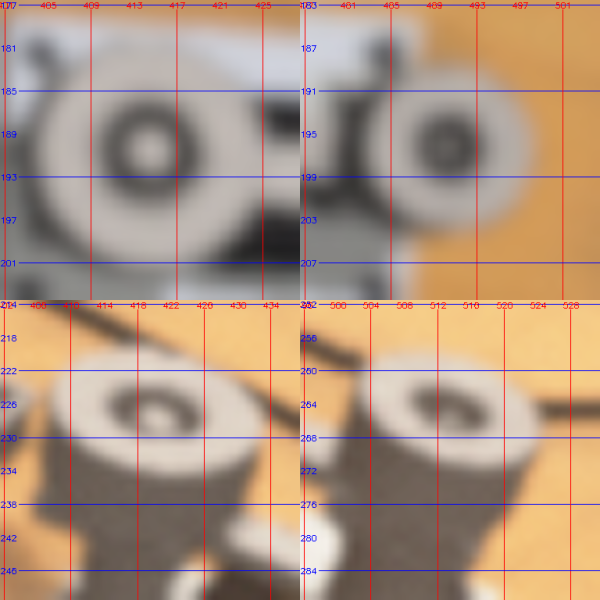

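Run:
```python
from h import *
t=cam("top");s=cam("scene")
R={}
for n,ut,us in(("wide",(414.4,190.5),(420.3,227.0)),("narrow",(490.6,196.3),(513.5,264.9))):
    p,r=tri(t,ut,s,us);R[n]=p; print(n,p.round(4),r,ray(t,ut,.088),ray(s,us,.088))
d=R["wide"]-R["narrow"]; print(np.linalg.norm(d),np.degrees(np.arctan2(d[1],d[0])), (R["wide"]+R["narrow"])/2)
# plate edges: top/bottom in the top view by subpixel gradient per column
g=cv2.cvtColor(t["img"],cv2.COLOR_RGB2HSV)[...,1].astype(float)
for nm,ys in(("far",(170,192)),("near",(203,222))):
    pts=[]
    for x in range(408,482,2):
        col=cv2.GaussianBlur(g,(3,3),0)[ys[0]:ys[1],x]; dd=np.abs(np.diff(col)); i=dd.argmax(); 
        w=dd[max(0,i-2):i+3]; pts.append((x,ys[0]+np.dot(np.arange(max(0,i-2),max(0,i-2)+len(w)),w)/w.sum()+.5))
    pts=np.array(pts,np.float32); vx,vy,x0,y0=cv2.fitLine(pts,cv2.DIST_HUBER,0,.1,.01).ravel()
    A=ray(t,(410,y0+(410-x0)*vy/vx),.014);B=ray(t,(480,y0+(480-x0)*vy/vx),.014); print(nm,A,B,np.degrees(np.arctan2(*(A-B)[1::-1])))
for z,(cx,cy) in ((.0,(217,161)),):
    pass
# stand ring: bright annulus in the top view
h=t["img"][135:185,190:245].astype(float).mean(2); hs=cv2.cvtColor(t["img"],cv2.COLOR_RGB2HSV)[135:185,190:245]
m=((h>150)&(hs[...,1]<60)).astype(np.uint8)
cs,_=cv2.findContours(m,cv2.RETR_EXTERNAL,cv2.CHAIN_APPROX_NONE); c=max(cs,key=cv2.contourArea); e=cv2.fitEllipse(c); print(e)
u=(e[0][0]+190,e[0][1]+135); print(u,ray(t,u,.022))
hs=cv2.cvtColor(s["img"],cv2.COLOR_RGB2HSV)[158:190,240:285]; h=s["img"][158:190,240:285].mean(2)
m=((h>150)&(hs[...,1]<60)).astype(np.uint8)
cs,_=cv2.findContours(m,cv2.RETR_EXTERNAL,cv2.CHAIN_APPROX_NONE); c=max(cs,key=cv2.contourArea); e=cv2.fitEllipse(c); print(e)
us=(e[0][0]+240,e[0][1]+158); print(us,ray(s,us,.022),tri(t,u,s,us))
```

```text
wide [ 0.4563 -0.1508  0.0838] [5.63521915e-05] [ 0.45590663 -0.14980589  0.088     ] [ 0.45042855 -0.15220403  0.088     ]
narrow [ 0.4399 -0.3345  0.0842] [0.00043296] [ 0.43974178 -0.33327222  0.088     ] [ 0.4345614  -0.33417803  0.088     ]
0.18448167878306548 84.92037206429406 [ 0.44808842 -0.24264056  0.08403295]
far [ 0.49531073 -0.15715007  0.014     ] [ 0.47949887 -0.33816054  0.014     ] 85.00769657015155
near [ 0.41535562 -0.154565    0.014     ] [ 0.39986427 -0.334406    0.014     ] 85.07674152673704
((24.674915313720703, 25.322370529174805), (25.146684646606445, 25.481840133666992), 57.26463317871094)
(214.6749153137207, 160.3223705291748) [0.54500238 0.34335487 0.022     ]
((18.432743072509766, 19.212093353271484), (21.90540313720703, 28.986135482788086), 72.62415313720703)
(258.43274307250977, 177.21209335327148) [0.51249799 0.32901165 0.022     ] (array([ 0.54589076,  0.35221689, -0.00110017]), array([0.00660865]))
```

```bash
python3 -m creep '[[0.0345,-0.0417,0,-7.13,-1],[0.0345,-0.0417,0,-7.13,-1],[0.0345,-0.0417,0,-7.13,-1],[0.0345,-0.0417,0,-7.13,-1],[0.0345,-0.0417,0,-7.13,-1]]' 40
python3 -m creep '[[0.0345,-0.0417,0,-7.13,-1],[0.0345,-0.0417,0,-7.13,-1],[0.0345,-0.0417,0,-7.13,-1],[0,-0.0417,0,-7.13,-1],[0,-0.0417,0,-7.13,-1]]'
python3 -m creep '[[0,-0.0417,0,-7.13,-1],[0,-0.0417,0,0,-1],[0,-0.0417,0,0,-1],[0,-0.0417,0,0,-1],[0,-0.0417,0,0,-1]]'
python3 -m creep '[[0,-0.0417,0,0,-1],[0,-0.0417,0,0,-1],[0,-0.0417,0,0,-1],[0,0,-0.04,0,-1],[0,0,-0.04,0,-1]]'
python3 -m creep '[[0,0,0,0,-1],[0,0,0,0,-1]]'
python3 - <<'E'
from h import *
t=cam("top","t1");s=cam("scene","s1")
st=ctrl.get_state();p=np.array(st["ee_pos"]);print(p,proj(t,p),proj(s,p),st["joint_positions"])
crop(t,370,140,520,240,5,"t1c"); crop(s,370,130,530,310,3.3,"s1c")
E
```

```text
t: 0.92
ee_pos: [0.3122, 0.4369, 0.2314]
eef_rot: [[-0.608, 0.794, 0.0], [0.794, 0.608, 0.0], [-0.0, 0.0, -1.0]]
contact_force: [0.9, 1.1, 0.1]
width: 1.003
t: 1.33
ee_pos: [0.3921, 0.2571, 0.2312]
eef_rot: [[-0.03, 1.0, 0.001], [1.0, 0.03, 0.0], [0.0, 0.001, -1.0]]
contact_force: [1.3, -0.1, -0.5]
width: 0.998
t: 1.75
ee_pos: [0.3907, 0.0487, 0.2315]
eef_rot: [[0.087, 0.996, 0.001], [0.996, -0.087, -0.0], [0.0, 0.001, -1.0]]
contact_force: [2.2, -0.8, 0.7]
width: 0.999
t: 2.17
ee_pos: [0.3928, -0.0778, 0.1519]
eef_rot: [[0.093, 0.996, 0.006], [0.996, -0.093, -0.002], [-0.002, 0.006, -1.0]]
contact_force: [1.2, 0.1, -0.4]
width: 1.004
t: 2.33
ee_pos: [0.3899, -0.0742, 0.1509]
eef_rot: [[0.088, 0.996, -0.004], [0.996, -0.088, 0.002], [0.001, -0.005, -1.0]]
contact_force: [0.6, 0.0, 0.4]
width: 1.001
[ 0.3917545  -0.07431244  0.1528599 ] [388.52850979 216.85055471] [376.27423237 201.59540612] [-3.37525525e-01  3.00844138e-01  1.97281945e+00  4.40712230e-05
  8.66947616e-01 -2.50725293e-01]
```

```bash
python3 -m creep '[[0.032,-0.0383,0,0,-1],[0.0325,-0.0383,0,0,-1],[0,0,0,0,-1],[0,0,0,0,-1],[0,0,0,0,-1]]'
python3 - <<'E'
from h import *
t=cam("top","t1");s=cam("scene","s1")
for i in range(4):
    st=ctrl.get_state();print(np.array(st["ee_pos"]).round(4),np.array(st["joint_vel"]).round(3).tolist());cam("top")
p=np.array(st["ee_pos"]);print(proj(t,p),proj(s,p))
crop(t,370,140,520,240,5,"t1c"); crop(s,370,130,530,310,3.3,"s1c")
E
```

```text
t: 2.85
ee_pos: [0.4451, -0.1379, 0.1528]
eef_rot: [[0.087, 0.996, 0.002], [0.996, -0.087, -0.001], [-0.0, 0.002, -1.0]]
contact_force: [0.1, 0.5, -0.5]
width: 0.998
[ 0.4444 -0.1374  0.1523] [0.0, 0.006, 0.006, -0.003, -0.007, -0.001]
[ 0.4444 -0.1374  0.1521] [-0.002, 0.007, 0.0, 0.0, -0.006, -0.001]
[ 0.4444 -0.1375  0.1519] [-0.003, 0.008, -0.001, -0.001, -0.003, -0.003]
[ 0.4444 -0.1376  0.1517] [-0.003, 0.008, -0.004, 0.001, -0.004, -0.0]
[415.81477851 193.09688487] [417.22631343 199.87033709]
```

View pics/t1c.png

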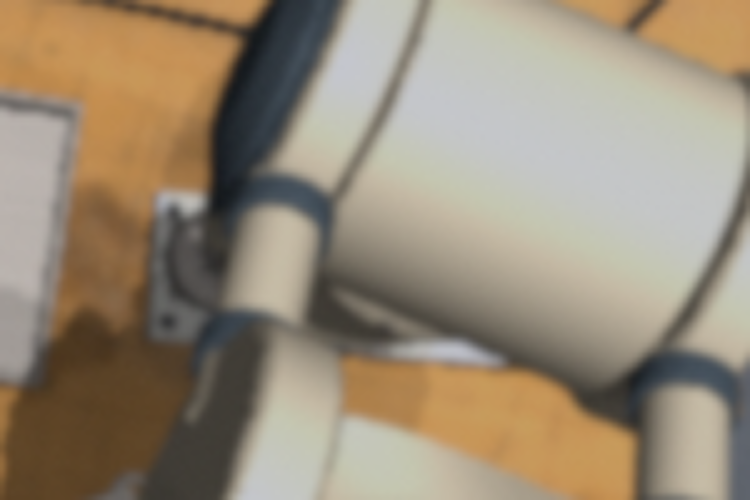

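View pics/s1c.png

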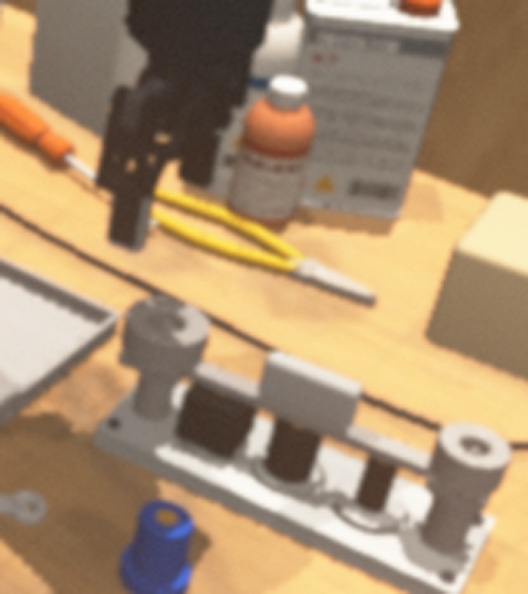

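Run:
```python
from h import *
s=cam("scene"); p=np.array([.4444,-.1376,.1517]); x=np.array([.087,.996,0]);y=np.array([.996,-.087,0])
for sg in(-1,1):
    for d in(.0425,.057):
        for w in(-.011,.011): print(sg,d,w,((proj(s,p+sg*d*y+w*x+[0,0,.013])-[370,130])*3.3).round(1))
crop(s,395,150,445,215,9,"s1d")
```

```text
-1 0.0425 -0.011 [143.8 249.4]
-1 0.0425 0.011 [108.6 236. ]
-1 0.057 -0.011 [132.1 260.6]
-1 0.057 0.011 [ 96.6 246.8]
1 0.0425 -0.011 [207.  189.4]
1 0.0425 0.011 [173.4 177.8]
1 0.057 -0.011 [216.9 180. ]
1 0.057 0.011 [183.6 168.6]
```

View pics/s1d.png

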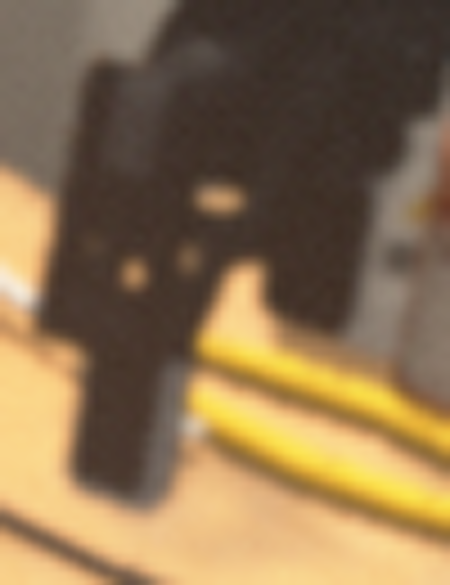

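```bash
python3 -m creep '[[0.009,-0.0134,0,0,-1],[0,0,-0.03,0,-1],[0,0,-0.03,0,-1],[0,0,-0.0297,0,-1],[0,0,0,0,-1]]' 30
python3 -m creep '[[0,0,0,0,0],[0,0,0,0,0],[0,0,0,0,0]]'
python3 - <<'E'
from h import *
s=cam("scene");crop(s,390,170,470,270,6,"s2")
t=cam("top");crop(t,370,140,520,240,5,"t2")
st=ctrl.get_state();print(st["ee_pos"],st["contact_force"],st["width"])
E
```

```text
t: 3.62
ee_pos: [0.4515, -0.1506, 0.0578]
eef_rot: [[0.088, 0.996, -0.006], [0.996, -0.088, 0.003], [0.002, -0.006, -1.0]]
contact_force: [-1.1, 0.2, -0.2]
width: 1.0
t: 3.87
ee_pos: [0.4545, -0.152, 0.0632]
eef_rot: [[0.088, 0.996, 0.002], [0.996, -0.088, -0.001], [-0.001, 0.002, -1.0]]
contact_force: [-6.0, 1.4, 24.2]
width: 0.62
[ 0.45448625 -0.15202505  0.06347494] [-1.06636823  0.71495987  7.25401314] 0.6146659485507671
```

View pics/s2.png

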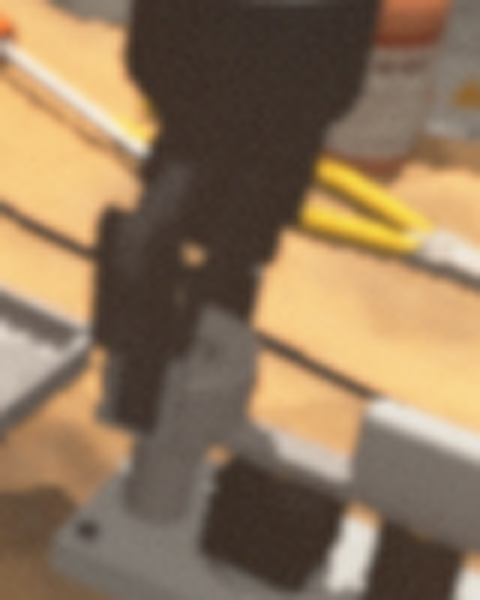

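```bash
python3 -m creep '[[0,0,0,0,1],[0,0,0,0,1],[0,0,0,0,1]]' 60
python3 - <<'E'
from h import *
for i in range(4):
    st=ctrl.get_state();print(np.array(st["ee_pos"]).round(4),st["contact_force"],st["width"],np.round(st["eef_rot"],3).tolist()); cam("top")
E
python3 -m creep '[[0,0,0.02,0,1],[0,0,0.02,0,1],[0,0,0.02,0,1],[0,0,0.02,0,1],[0,0,0,0,1]]'
```

```text
t: 4.22
ee_pos: [0.4544, -0.152, 0.0637]
eef_rot: [[0.088, 0.996, 0.002], [0.996, -0.088, -0.001], [-0.001, 0.003, -1.0]]
contact_force: [-2.8, 0.9, 13.5]
width: 0.606
[ 0.4544 -0.152   0.0637] [-2.80834048  0.94597223 13.51536111] 0.6057895233170019 [[0.088, 0.996, 0.002], [0.996, -0.088, -0.001], [-0.001, 0.003, -1.0]]
[ 0.4545 -0.152   0.0637] [-3.50670463  2.01454404 13.05782024] 0.6033279031933511 [[0.088, 0.996, 0.003], [0.996, -0.088, -0.001], [-0.001, 0.003, -1.0]]
[ 0.4545 -0.152   0.0637] [-1.96363961  1.24466571 13.65952263] 0.6053275174324086 [[0.088, 0.996, 0.002], [0.996, -0.088, -0.001], [-0.001, 0.003, -1.0]]
[ 0.4545 -0.152   0.0637] [-3.87812212  0.44117613 13.28455532] 0.604040848981691 [[0.088, 0.996, 0.002], [0.996, -0.088, -0.001], [-0.001, 0.003, -1.0]]
t: 4.83
ee_pos: [0.4556, -0.1525, 0.146]
eef_rot: [[0.088, 0.996, 0.006], [0.996, -0.088, -0.003], [-0.002, 0.006, -1.0]]
contact_force: [2.2, 0.1, -2.7]
width: 0.607
```

```bash
python3 -m creep '[[0.0036,0.0362,0,0,1],[0.0036,0.0362,0,0,1],[0.0036,0.0362,0,0,1],[0.0036,0.0362,0,0,1],[0.0036,0.0362,0,0,1]]'
python3 -m creep '[[0.0036,0.0362,0,0,1],[0.0036,0.0362,0,0,1],[0,0,-0.04,0,1],[0,0,-0.04,0,1],[0,0,0,0,1]]'
python3 -m creep '[[0,0,0,0,1]]'
python3 - <<'E'
from h import *
s=cam("scene");crop(s,280,130,480,270,4,"s3"); t=cam("top");crop(t,270,130,420,230,5,"t3")
st=ctrl.get_state();print(st["ee_pos"],st["contact_force"],st["width"])
E
```

```text
t: 5.25
ee_pos: [0.4716, 0.031, 0.1419]
eef_rot: [[0.088, 0.996, 0.001], [0.996, -0.088, -0.0], [0.0, 0.001, -1.0]]
contact_force: [1.2, -0.8, -2.9]
width: 0.598
t: 5.67
ee_pos: [0.4757, 0.1021, 0.0566]
eef_rot: [[0.086, 0.996, -0.008], [0.996, -0.086, -0.001], [-0.001, -0.008, -1.0]]
contact_force: [-2.5, -0.9, -5.0]
width: 0.606
t: 5.75
ee_pos: [0.4775, 0.1016, 0.0608]
eef_rot: [[0.088, 0.996, -0.004], [0.996, -0.088, -0.0], [-0.001, -0.004, -1.0]]
contact_force: [-0.2, 0.1, -3.2]
width: 0.603
[0.47970261 0.1014515  0.06321972] [-0.14338736  0.03427029 -2.90972315] 0.6011038199243197
```

View pics/s3.png

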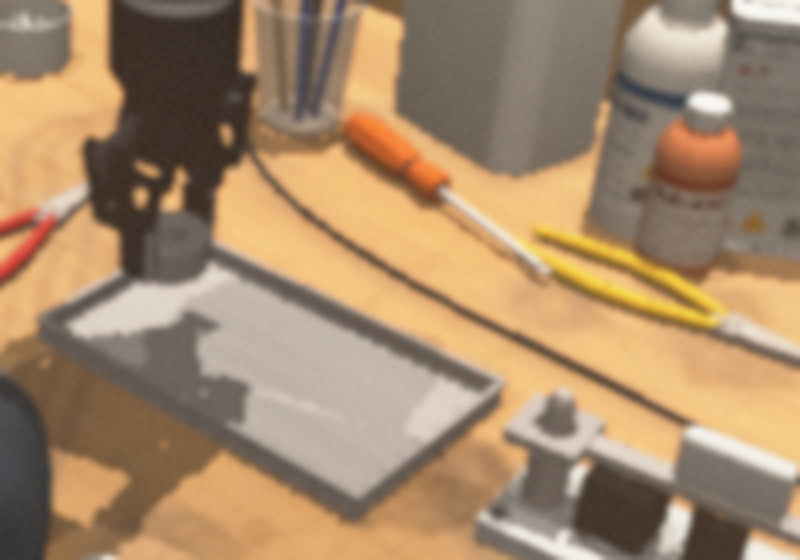

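```bash
python3 -m creep '[[0,0,-0.02,0,1],[0,0,-0.02,0,1],[0,0,-0.01,0,1],[0,0,-0.004,0,1],[0,0,-0.002,0,1]]'
python3 -m creep '[[0,0,-0.001,0,1],[0,0,-0.001,0,1],[0,0,0,0,1]]'
python3 -m creep '[[0,0,-0.001,0,1],[0,0,-0.001,0,1],[0,0,0,0,1]]'
```

```text
t: 6.27
ee_pos: [0.4795, 0.1015, 0.0063]
eef_rot: [[0.088, 0.996, 0.001], [0.996, -0.088, 0.0], [0.0, 0.001, -1.0]]
contact_force: [-0.5, 0.3, -3.5]
width: 0.602
t: 6.52
ee_pos: [0.4793, 0.1017, 0.0042]
eef_rot: [[0.088, 0.996, 0.001], [0.996, -0.088, 0.0], [0.0, 0.001, -1.0]]
contact_force: [0.0, -0.0, -4.0]
width: 0.602
t: 6.77
ee_pos: [0.4793, 0.1017, 0.0027]
eef_rot: [[0.088, 0.996, 0.001], [0.996, -0.088, 0.0], [0.0, 0.001, -1.0]]
contact_force: [-3.8, -1.2, 23.9]
width: 0.6
```

```bash
python3 -m creep '[[0,0,0,0,-0.5],[0,0,0,0,-0.5],[0,0,0,0,-0.5],[0,0,0,0,-0.5]]'
python3 -m creep '[[0,0,0.01,0,-0.5],[0,0,0.027,0,-0.5],[0,0,0.037,0,-0.5],[0,0,0.037,0,-0.5],[0,0,0.037,0,-0.5]]'
python3 -m creep '[[-0.0037,-0.0397,0,0,-0.5],[-0.0037,-0.0397,0,0,-0.5],[-0.0037,-0.0397,0,0,-0.5],[-0.0037,-0.0397,0,0,-0.5],[-0.0037,-0.0397,0,0,-0.5]]'
python3 -m creep '[[-0.0037,-0.0397,0,0,-0.5],[-0.0037,-0.0397,0,0,-0.5],[-0.0037,-0.0397,0,0,-0.5],[-0.0037,-0.0397,0,0,-0.5],[-0.0037,-0.0397,0,0,-0.5]]'
python3 -m creep '[[-0.0037,-0.0397,0,0,-0.5],[0,0,0,0,-0.5],[0,0,0,0,-0.5],[0,0,0,0,-0.5]]'
python3 - <<'E'
from h import *
s=cam("scene");crop(s,280,130,540,310,3,"s4"); t=cam("top");crop(t,270,130,510,230,3,"t4")
st=ctrl.get_state();print(st["ee_pos"],st["contact_force"],st["width"])
E
```

```text
t: 7.1
ee_pos: [0.479, 0.1017, 0.0016]
eef_rot: [[0.088, 0.996, 0.0], [0.996, -0.088, 0.0], [0.0, 0.0, -1.0]]
contact_force: [-0.4, 0.2, -0.8]
width: 0.753
t: 7.52
ee_pos: [0.4783, 0.1017, 0.1519]
eef_rot: [[0.088, 0.996, -0.0], [0.996, -0.088, -0.0], [-0.0, -0.0, -1.0]]
contact_force: [1.1, -0.3, -0.8]
width: 0.754
t: 7.93
ee_pos: [0.4598, -0.0984, 0.1504]
eef_rot: [[0.087, 0.996, 0.001], [0.996, -0.087, -0.0], [-0.0, 0.001, -1.0]]
contact_force: [1.3, 0.7, 0.1]
width: 0.75
t: 8.35
ee_pos: [0.4411, -0.2972, 0.1504]
eef_rot: [[0.088, 0.996, 0.0], [0.996, -0.088, -0.0], [-0.0, 0.0, -1.0]]
contact_force: [0.8, 0.3, 0.5]
width: 0.75
t: 8.68
ee_pos: [0.4378, -0.3346, 0.1499]
eef_rot: [[0.088, 0.996, -0.0], [0.996, -0.088, 0.001], [0.001, -0.0, -1.0]]
contact_force: [-0.3, 0.7, 1.2]
width: 0.755
[ 0.43819539 -0.33381458  0.14984583] [0.34238083 0.19945062 0.3716228 ] 0.7506897895373129
```

View pics/s4.png

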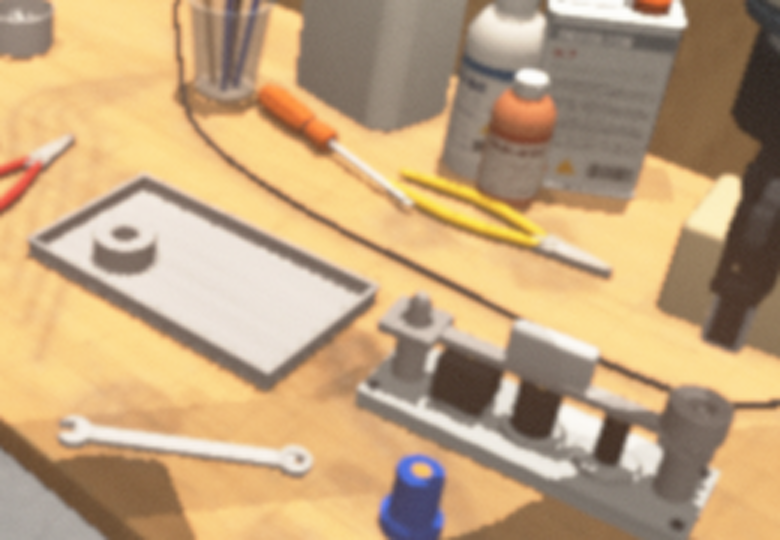

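```bash
python3 -m creep '[[0,0,-0.03,0,-0.5],[0,0,-0.03,0,-0.5],[0,0,-0.015,0,-0.5],[0,0,-0.0093,0,-0.5],[0,0,0,0,-0.5]]' 30
python3 -m creep '[[0,0,0,0,0.3],[0,0,0,0,0.3],[0,0,0,0,0.3],[0,0,0,0,0.3]]'
python3 -m creep '[[0,0,0,0,1],[0,0,0,0,1],[0,0,0,0,1]]' 60
python3 - <<'E'
from h import *
for i in range(4):
    st=ctrl.get_state();print(np.array(st["ee_pos"]).round(4),np.round(st["contact_force"],1),st["width"]); c=cam("scene")
crop(c,450,150,560,310,4,"s5")
E
```

```text
t: 9.2
ee_pos: [0.4378, -0.3335, 0.064]
eef_rot: [[0.087, 0.996, -0.002], [0.996, -0.087, 0.002], [0.002, -0.002, -1.0]]
contact_force: [0.1, 0.4, -0.2]
width: 0.752
t: 9.53
ee_pos: [0.439, -0.3353, 0.0667]
eef_rot: [[0.088, 0.996, 0.002], [0.996, -0.088, -0.001], [-0.001, 0.002, -1.0]]
contact_force: [1.8, 3.2, 8.6]
width: 0.428
t: 9.78
ee_pos: [0.439, -0.3353, 0.0668]
eef_rot: [[0.088, 0.996, 0.002], [0.996, -0.088, -0.001], [-0.001, 0.002, -1.0]]
contact_force: [-0.1, 3.6, 11.2]
width: 0.42
[ 0.439  -0.3353  0.0668] [-0.1  3.6 11.2] 0.4204319860270409
[ 0.4389 -0.3353  0.0668] [ 0.3  3.9 10.3] 0.41690062911202913
[ 0.439  -0.3353  0.0668] [ 0.3  4.  11.2] 0.41472443270102743
[ 0.4389 -0.3353  0.0668] [ 0.2  3.1 11.5] 0.4123801596456139
```

View pics/s5.png

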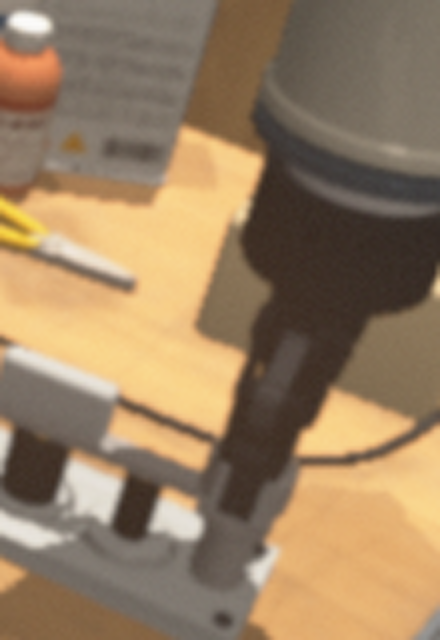

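```bash
python3 -m creep '[[0,0,0.01,0,1],[0,0,0.015,0,1],[0,0,0.02,0,1],[0,0,0.02,0,1],[0,0,0,0,1]]'
python3 -m creep '[[0,0,0.02,0,1],[0,0,0,0,1],[0,0,0,0,1]]'
python3 - <<'E'
from h import *
for i in range(2):
    st=ctrl.get_state();print(np.array(st["ee_pos"]).round(4),np.round(st["contact_force"],1),st["width"]); c=cam("scene")
crop(c,450,150,560,310,4,"s6")
E
```

```text
t: 10.4
ee_pos: [0.4397, -0.3363, 0.1346]
eef_rot: [[0.088, 0.996, 0.004], [0.996, -0.088, -0.004], [-0.004, 0.005, -1.0]]
contact_force: [0.5, -0.9, -0.6]
width: 0.423
t: 10.65
ee_pos: [0.4386, -0.3353, 0.151]
eef_rot: [[0.088, 0.996, 0.001], [0.996, -0.088, -0.001], [-0.001, 0.002, -1.0]]
contact_force: [-1.0, 0.6, -3.3]
width: 0.419
[ 0.4386 -0.3353  0.151 ] [-1.   0.6 -3.3] 0.4187857252920881
[ 0.4382 -0.335   0.1502] [-0.3 -0.  -1.9] 0.4163744157851061
```

View pics/s6.png

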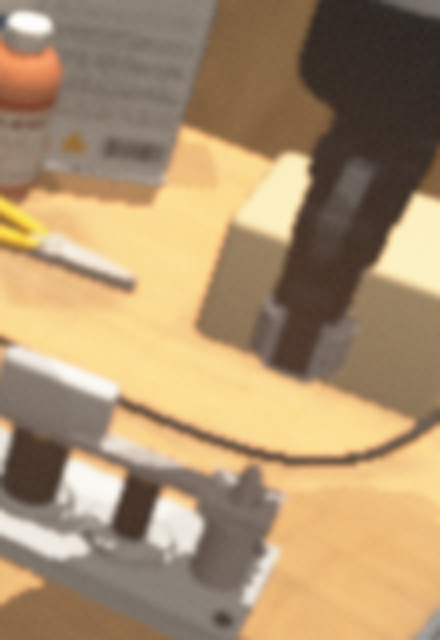

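```bash
python3 -m creep '[[0.0026,0.0398,0,0,1],[0.0026,0.0398,0,0,1],[0.0026,0.0398,0,0,1],[0.0026,0.0398,0,0,1],[0.0026,0.0398,0,0,1]]'
python3 -m creep '[[0.0026,0.0398,0,0,1],[0.0026,0.0398,0,0,1],[0.0026,0.0398,0,0,1],[0,0,-0.03,0,1],[0,0,-0.04,0,1]]'
python3 -m creep '[[0,0,-0.03,0,1],[0,0,-0.02,0,1],[0,0,-0.01,0,1],[0,0,-0.007,0,1],[0,0,0,0,1]]'
python3 -m creep '[[0,0,-0.003,0,1],[0,0,-0.002,0,1],[0,0,-0.001,0,1],[0,0,0,0,1]]'
python3 -m creep '[[0,0,-0.001,0,1],[0,0,0,0,1]]'
```

```text
t: 11.17
ee_pos: [0.4505, -0.1342, 0.1494]
eef_rot: [[0.088, 0.996, -0.001], [0.996, -0.088, 0.001], [0.0, -0.001, -1.0]]
contact_force: [0.7, 0.4, -1.0]
width: 0.419
t: 11.58
ee_pos: [0.4608, -0.0145, 0.081]
eef_rot: [[0.083, 0.996, 0.005], [0.997, -0.083, -0.001], [-0.0, 0.005, -1.0]]
contact_force: [1.8, -0.3, -2.9]
width: 0.422
t: 12.0
ee_pos: [0.4581, -0.0165, 0.0118]
eef_rot: [[0.088, 0.996, -0.003], [0.996, -0.088, 0.0], [0.0, -0.003, -1.0]]
contact_force: [-0.6, 0.5, -2.0]
width: 0.419
t: 12.33
ee_pos: [0.4593, -0.0167, 0.0076]
eef_rot: [[0.088, 0.996, 0.001], [0.996, -0.088, -0.0], [-0.0, 0.001, -1.0]]
contact_force: [-0.7, -0.6, -3.0]
width: 0.418
t: 12.5
ee_pos: [0.4592, -0.0166, 0.0065]
eef_rot: [[0.088, 0.996, 0.0], [0.996, -0.088, -0.0], [-0.0, 0.0, -1.0]]
contact_force: [-1.0, -0.6, -1.9]
width: 0.417
```

Touch down, release, then rise.

```bash
python3 -m creep '[[0,0,-0.001,0,1],[0,0,-0.0005,0,1],[0,0,0,0,1]]'
python3 -m creep '[[0,0,0,0,-0.3],[0,0,0,0,-0.3],[0,0,0,0,-0.3],[0,0,0,0,-0.3]]'
python3 -m creep '[[0,0,0.01,0,-0.3],[0,0,0.03,0,-0.3],[0,0,0.04,0,-0.3],[0,0,0.04,0,-0.3],[0,0,0.04,0,-0.3]]'
python3 -m creep '[[0,0.04,0,0,-0.3],[0,0.04,0,0,-0.3],[0,0.04,0,0,-0.3],[0,0,0,0,-0.3]]'
python3 - <<'E'
from h import *
s=cam("scene");crop(s,280,130,540,310,3,"s7"); t=cam("top");crop(t,270,130,510,230,3,"t7")
E
```

```text
t: 12.75
ee_pos: [0.4593, -0.0166, 0.0057]
eef_rot: [[0.088, 0.996, 0.001], [0.996, -0.088, -0.0], [-0.0, 0.001, -1.0]]
contact_force: [-4.6, 0.5, 27.7]
width: 0.419
t: 13.08
ee_pos: [0.4591, -0.0166, 0.0048]
eef_rot: [[0.088, 0.996, 0.0], [0.996, -0.088, 0.0], [0.0, 0.0, -1.0]]
contact_force: [0.2, -0.5, 0.1]
width: 0.649
t: 13.5
ee_pos: [0.4584, -0.0165, 0.1665]
eef_rot: [[0.088, 0.996, -0.001], [0.996, -0.088, 0.0], [0.0, -0.001, -1.0]]
contact_force: [1.1, 0.3, -0.2]
width: 0.648
t: 13.83
ee_pos: [0.4586, 0.1087, 0.1651]
eef_rot: [[0.084, 0.996, 0.001], [0.996, -0.084, 0.001], [0.001, 0.001, -1.0]]
contact_force: [-0.2, -1.0, -0.3]
width: 0.65
```

View pics/s7.png

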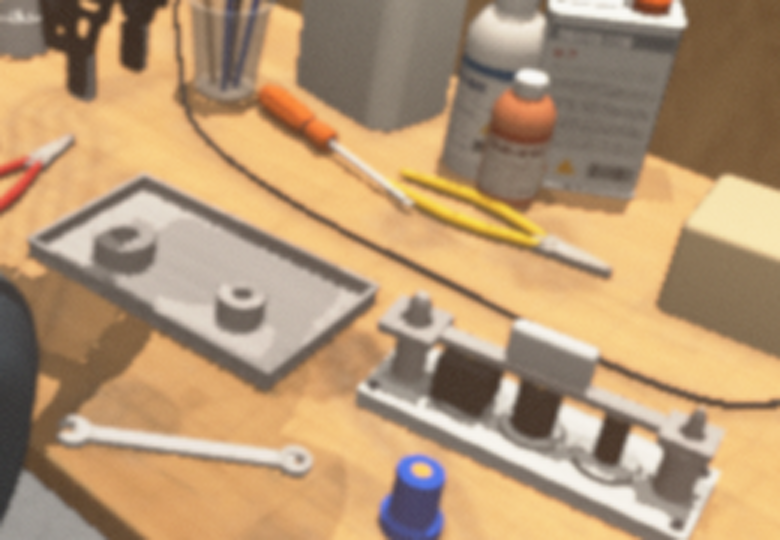

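View pics/t7.png

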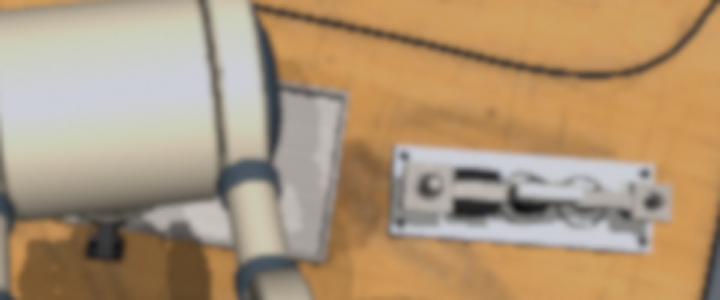

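Run:
```python
from h import *
t=cam("top");s=cam("scene")
def lab(im,cx,cy,r):
    x=cv2.resize(im[cy-r:cy+r,cx-r:cx+r,::-1],(400,400),interpolation=cv2.INTER_CUBIC); k=400/(2*r)
    for d in range(0,2*r,4):
        p=int((d+.5)*k)
        cv2.putText(x,str(cx-r+d),(p-10,10),0,.35,(0,0,255),1); cv2.line(x,(p,12),(p,400),(0,0,255),1)
        cv2.putText(x,str(cy-r+d),(0,p+4),0,.35,(255,0,0),1); cv2.line(x,(24,p),(400,p),(255,0,0),1)
    return cv2.resize(x,(300,300),interpolation=cv2.INTER_AREA)
b=np.vstack([np.hstack([lab(t["img"],414,192,12),lab(t["img"],488,197,12)]),np.hstack([lab(s["img"],420,234,14),lab(s["img"],513,274,14)])])
cv2.imwrite("pics/dow.png",b)
```

```text
(no output)
```

View pics/dow.png

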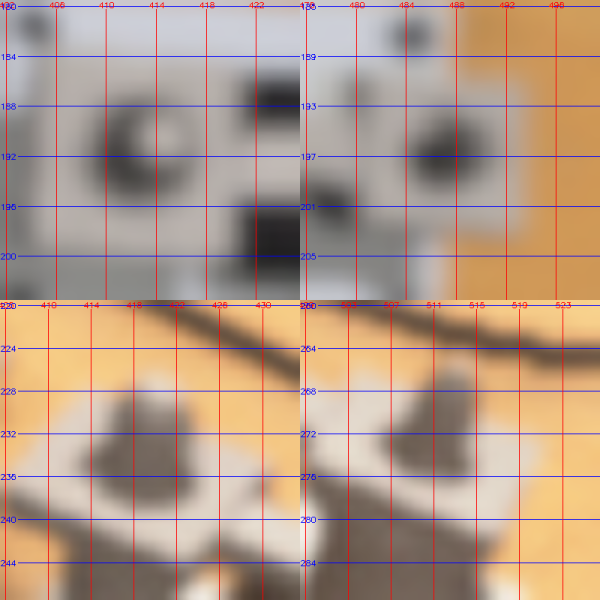

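Run:
```python
from h import *
t=cam("top");s=cam("scene")
for n,ut,us in(("wide",(414.0,190.6),(420.2,227.4)),("narrow",(488.1,195.2),(513,266))):
    p,r=tri(t,ut,s,us); print(n,p.round(4),r,ray(t,ut,.084),ray(s,us,.084))
st=ctrl.get_state();print(st["ee_pos"])
```

```text
wide [ 0.4563 -0.1504  0.0826] [0.00041138] [ 0.45602694 -0.14978394  0.084     ] [ 0.45454705 -0.15111473  0.084     ]
narrow [ 0.4436 -0.333   0.0778] [0.00193457] [ 0.44276538 -0.32899077  0.084     ] [ 0.43630229 -0.33407381  0.084     ]
[0.45904434 0.10236433 0.16458932]
```

```bash
python3 -m creep '[[-0.0013,-0.0383,0,0,-0.3],[-0.0013,-0.0383,0,0,-0.3],[-0.0013,-0.0383,0,0,-0.3],[-0.0013,-0.0383,0,0,-0.3],[-0.0013,-0.0383,0,0,-0.3]]'
python3 -m creep '[[-0.0013,-0.0383,0,0,-0.3],[-0.0013,-0.0383,0,0,-0.3],[-0.0013,-0.0383,0,0,-0.3],[-0.0013,-0.0383,0,0,-0.3],[0,0,-0.02,0,-0.3]]'
python3 -m creep '[[0,0,-0.01,0,-0.3],[0,0,0,0,-0.3],[0,0,0,0,-0.3]]'
python3 - <<'E'
from h import *
s=cam("scene");crop(s,400,130,540,310,4,"s8")
st=ctrl.get_state();print(st["ee_pos"],st["eef_rot"][1])
E
```

```text
t: 14.55
ee_pos: [0.4518, -0.0909, 0.1648]
eef_rot: [[0.089, 0.996, -0.0], [0.996, -0.089, -0.0], [-0.0, -0.0, -1.0]]
contact_force: [0.7, 0.1, -0.4]
width: 0.651
t: 14.97
ee_pos: [0.4486, -0.2497, 0.1471]
eef_rot: [[0.093, 0.996, 0.006], [0.996, -0.093, -0.006], [-0.005, 0.006, -1.0]]
contact_force: [1.0, -0.7, 0.5]
width: 0.65
t: 15.22
ee_pos: [0.4465, -0.2418, 0.1345]
eef_rot: [[0.089, 0.996, -0.001], [0.996, -0.089, 0.001], [0.001, -0.001, -1.0]]
contact_force: [0.1, 0.3, -0.5]
width: 0.647
[ 0.44705009 -0.24169425  0.13508097] [ 9.96066955e-01 -8.86036181e-02  1.43726056e-04]
```

View pics/s8.png

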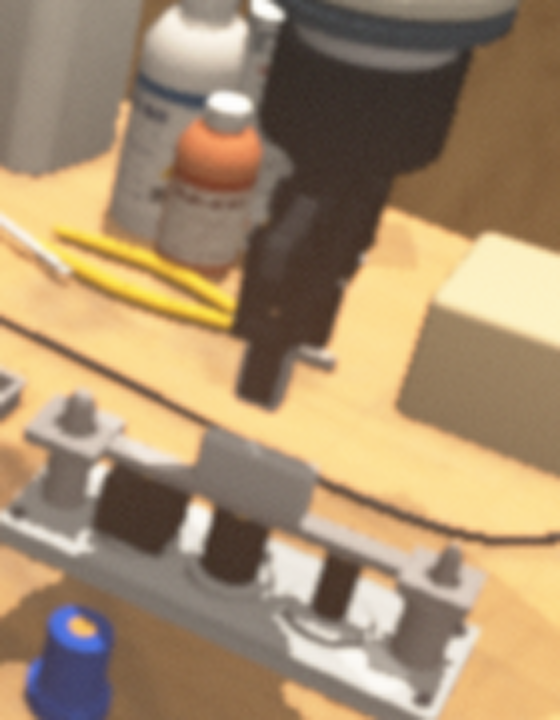

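```bash
python3 -m creep '[[0,0,-0.02,0,-0.3],[0,0,-0.02,0,-0.3],[0,0,-0.017,0,-0.3],[0,0,-0.01,0,-0.3],[0,0,0,0,-0.3]]' 30
python3 -m creep '[[0,0,0,0,0.8],[0,0,0,0,0.8],[0,0,0,0,0.8],[0,0,0,0,0.8],[0,0,0,0,0.8]]'
python3 -m creep '[[0,0,0,0,1],[0,0,0,0,1]]'
python3 -m creep '[[0,0,0,0,1],[0,0,0,0,1],[0,0,0,0,1]]' 100
python3 - <<'E'
from h import *
s=cam("scene");crop(s,400,130,540,310,4,"s9")
for i in range(3):
    st=ctrl.get_state();print(np.array(st["ee_pos"]).round(4),np.round(st["contact_force"],1),np.round(st["moment"],2),st["width"],np.round(st["eef_rot"],3)[1]); cam("top")
E
```

```text
t: 15.68
ee_pos: [0.4469, -0.2408, 0.0669]
eef_rot: [[0.087, 0.996, -0.002], [0.996, -0.087, 0.001], [0.001, -0.002, -1.0]]
contact_force: [-1.2, 0.7, -0.0]
width: 0.649
t: 16.1
ee_pos: [0.4478, -0.2416, 0.0688]
eef_rot: [[0.087, 0.996, 0.001], [0.996, -0.087, -0.001], [-0.001, 0.001, -1.0]]
contact_force: [-0.4, 1.2, 7.4]
width: 0.159
t: 16.27
ee_pos: [0.4479, -0.2416, 0.0688]
eef_rot: [[0.087, 0.996, 0.001], [0.996, -0.087, -0.001], [-0.001, 0.001, -1.0]]
contact_force: [-0.5, 1.9, 8.8]
width: 0.158
t: 16.52
ee_pos: [0.4479, -0.2416, 0.069]
eef_rot: [[0.087, 0.996, 0.001], [0.996, -0.087, -0.001], [-0.001, 0.002, -1.0]]
contact_force: [-2.0, 1.5, 12.6]
width: 0.143
[ 0.4479 -0.2416  0.069 ] [-1.4  2.8 12.7] [0.27 0.29 0.4 ] 0.1454940377559096 [ 0.996 -0.087 -0.001]
[ 0.4479 -0.2416  0.069 ] [-1.5  2.2 13.4] [0.31 0.28 0.31] 0.15154330837721536 [ 0.996 -0.087 -0.001]
[ 0.4479 -0.2416  0.069 ] [-1.2  1.7 13. ] [0.25 0.25 0.31] 0.14593374746661764 [ 0.996 -0.087 -0.001]
```

View pics/s9.png

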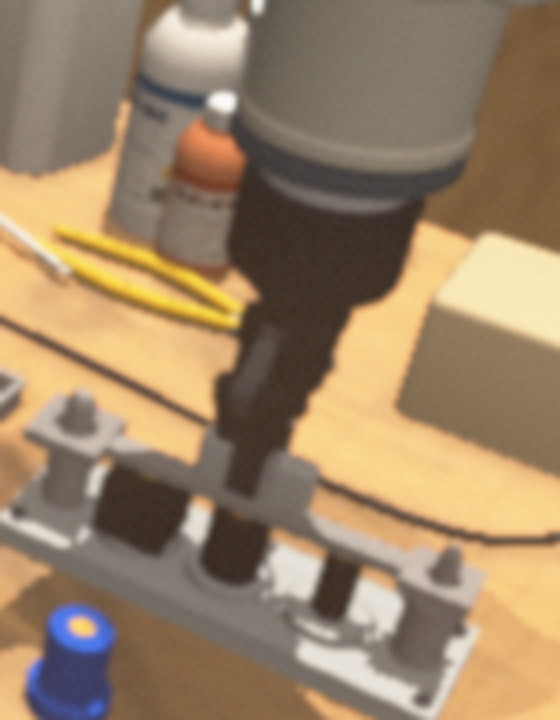

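```bash
python3 -m creep '[[0,0,0.008,0,1],[0,0,0.01,0,1],[0,0,0.01,0,1],[0,0,0.01,0,1],[0,0,0.01,0,1]]'
python3 -m creep '[[0,0,0.02,0,1],[0,0,0.02,0,1],[0,0,0.02,0,1],[0,0,0,0,1],[0,0,0,0,1]]'
python3 - <<'E'
from h import *
s=cam("scene");crop(s,400,130,540,310,4,"s10")
st=ctrl.get_state();print(np.array(st["ee_pos"]).round(4),np.round(st["contact_force"],1),np.round(st["moment"],2),st["width"],np.round(st["eef_rot"],3)[1])
E
```

```text
t: 17.13
ee_pos: [0.4475, -0.2414, 0.1172]
eef_rot: [[0.088, 0.996, 0.001], [0.996, -0.088, -0.0], [-0.0, 0.001, -1.0]]
contact_force: [0.1, -0.7, -2.8]
width: 0.145
t: 17.55
ee_pos: [0.4478, -0.2416, 0.1769]
eef_rot: [[0.088, 0.996, 0.002], [0.996, -0.088, -0.001], [-0.001, 0.002, -1.0]]
contact_force: [0.6, -0.0, -3.5]
width: 0.143
[ 0.4472 -0.2412  0.1758] [ 0.3 -0.6 -2.9] [0.03 0.02 0.02] 0.1377761299359311 [ 0.996 -0.088 -0.   ]
```

View pics/s10.png

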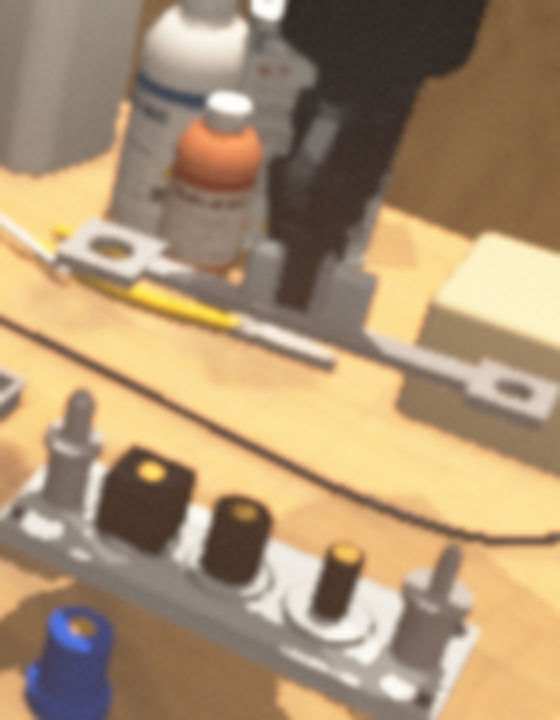

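```bash
python3 -m creep '[[0.0103,0.0342,0,-1,1],[0.0103,0.0342,0,-1,1],[0.0103,0.0342,0,-1,1],[0.0103,0.0342,0,-1,1],[0.0103,0.0342,0,-1,1]]'
python3 -m creep '[[0.0103,0.0342,0,0,1],[0.0103,0.0342,0,0,1],[0.0103,0.0342,0,0,1],[0,0,-0.03,0,1],[0,0,-0.03,0,1]]'
python3 -m creep '[[0,0,-0.03,0,1],[0,0,-0.02,0,1],[0,0,0,0,1],[0,0,0,0,1]]'
python3 - <<'E'
from h import *
s=cam("scene");crop(s,270,130,430,280,4,"s11")
st=ctrl.get_state();print(np.array(st["ee_pos"]).round(4),np.round(st["contact_force"],1),np.round(st["moment"],2),st["width"],np.round(st["eef_rot"],3)[1])
E
```

```text
t: 18.02
ee_pos: [0.4983, -0.0685, 0.1746]
eef_rot: [[0.175, 0.984, -0.002], [0.984, -0.175, 0.001], [0.0, -0.002, -1.0]]
contact_force: [0.9, -0.1, -3.1]
width: 0.14
t: 18.43
ee_pos: [0.5306, 0.0343, 0.115]
eef_rot: [[0.171, 0.985, 0.002], [0.985, -0.171, 0.0], [0.0, 0.002, -1.0]]
contact_force: [-0.5, -0.6, -4.3]
width: 0.144
t: 18.77
ee_pos: [0.5286, 0.0323, 0.0646]
eef_rot: [[0.174, 0.985, -0.004], [0.985, -0.174, 0.0], [-0.0, -0.004, -1.0]]
contact_force: [-0.6, 0.8, -3.3]
width: 0.141
[0.5296 0.0323 0.0658] [ 0.4 -1.1 -3.8] [ 0.   -0.05 -0.02] 0.13951685478495407 [ 0.985 -0.174  0.   ]
```

View pics/s11.png

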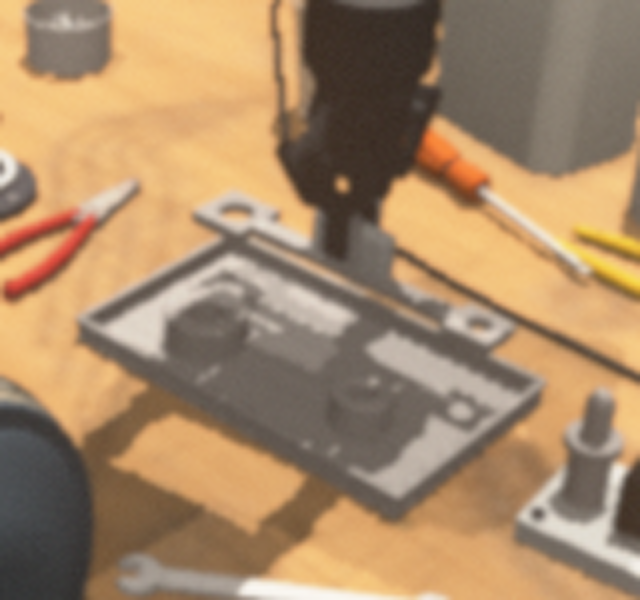

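```bash
python3 -m creep '[[0,0,-0.015,0,1],[0,0,-0.015,0,1],[0,0,-0.01,0,1],[0,0,-0.005,0,1],[0,0,-0.002,0,1]]'
python3 -m creep '[[0,0,-0.001,0,1],[0,0,0,0,1],[0,0,0,0,1]]'
python3 -m creep '[[0,0,-0.001,0,1],[0,0,-0.001,0,1],[0,0,0,0,1]]'
python3 - <<'E'
from h import *
s=cam("scene");crop(s,270,130,430,280,4,"s12")
st=ctrl.get_state();print(np.array(st["ee_pos"]).round(4),np.round(st["contact_force"],1),np.round(st["moment"],2))
E
```

```text
t: 19.23
ee_pos: [0.5299, 0.0322, 0.0189]
eef_rot: [[0.174, 0.985, 0.0], [0.985, -0.174, -0.0], [0.0, 0.0, -1.0]]
contact_force: [-0.6, 0.5, -2.7]
width: 0.145
t: 19.48
ee_pos: [0.5301, 0.0323, 0.0184]
eef_rot: [[0.174, 0.985, 0.001], [0.985, -0.174, -0.0], [0.0, 0.001, -1.0]]
contact_force: [0.8, -0.4, -3.9]
width: 0.138
t: 19.73
ee_pos: [0.53, 0.0323, 0.016]
eef_rot: [[0.174, 0.985, 0.001], [0.985, -0.174, -0.0], [0.0, 0.001, -1.0]]
contact_force: [-0.3, -0.2, 0.3]
width: 0.14
[0.53   0.0323 0.016 ] [-0.2  0.2  1.6] [-0.02  0.01 -0.  ]
```

View pics/s12.png

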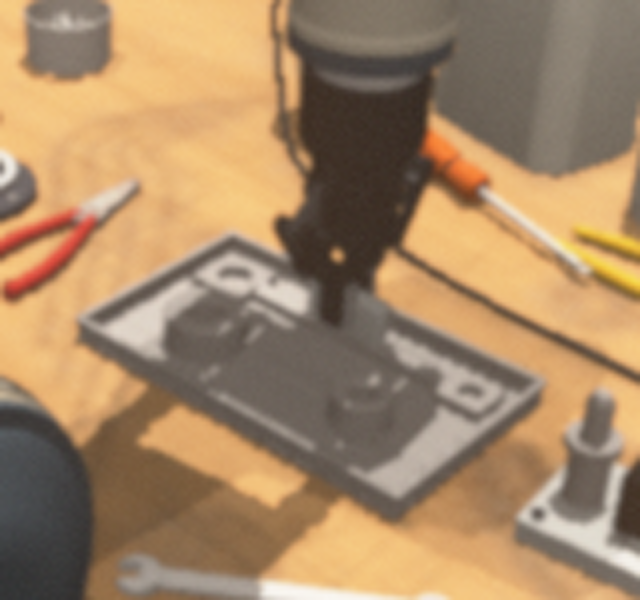

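```bash
python3 -m creep '[[0,0,-0.0005,0,1],[0,0,0,0,0.4],[0,0,0,0,0.4],[0,0,0,0,0.4]]'
python3 -m creep '[[0,0,0.01,0,0.4],[0,0,0.02,0,0.4],[0,0,0.04,0,0.4],[0,0,0.04,0,0.4],[0,0,0.04,0,0.4]]'
python3 -m creep '[[0,0,0,0,0.4],[0,0,0,0,0.4]]'
python3 - <<'E'
from h import *
s=cam("scene");crop(s,270,130,430,280,4,"s13");crop(s,400,210,540,310,5,"s13b"); t=cam("top");crop(t,395,165,500,225,7,"t13")
st=ctrl.get_state();print(np.array(st["ee_pos"]).round(4),st["width"])
E
```

```text
t: 20.12
ee_pos: [0.5298, 0.0323, 0.0153]
eef_rot: [[0.174, 0.985, 0.0], [0.985, -0.174, 0.0], [0.0, 0.0, -1.0]]
contact_force: [-0.3, -0.1, 0.2]
width: 0.298
t: 20.53
ee_pos: [0.5291, 0.0323, 0.1675]
eef_rot: [[0.174, 0.985, -0.001], [0.985, -0.174, 0.0], [-0.0, -0.001, -1.0]]
contact_force: [2.2, -0.4, -0.8]
width: 0.299
t: 20.7
ee_pos: [0.531, 0.0323, 0.1682]
eef_rot: [[0.174, 0.985, 0.005], [0.985, -0.174, -0.0], [0.001, 0.005, -1.0]]
contact_force: [-0.5, -0.6, -1.2]
width: 0.295
[0.5293 0.0323 0.1653] 0.300666943787393
```

View pics/s13.png

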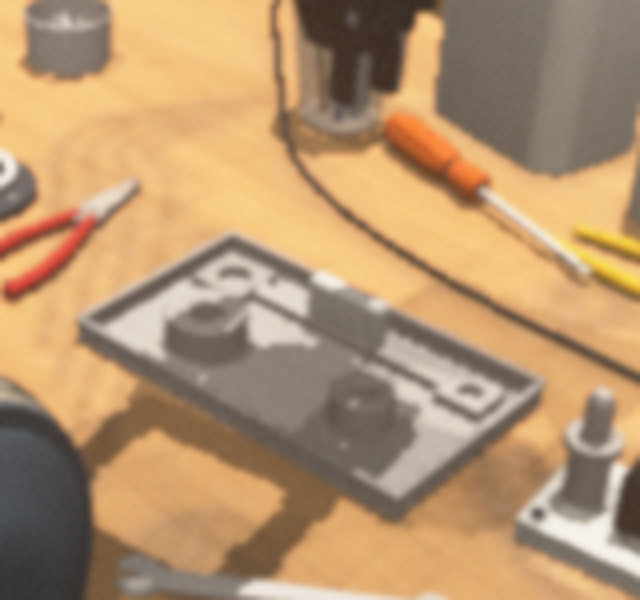

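View pics/t13.png

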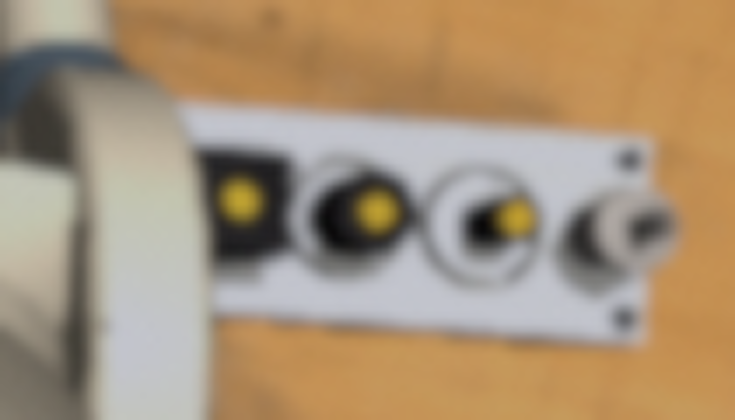

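View pics/s13b.png

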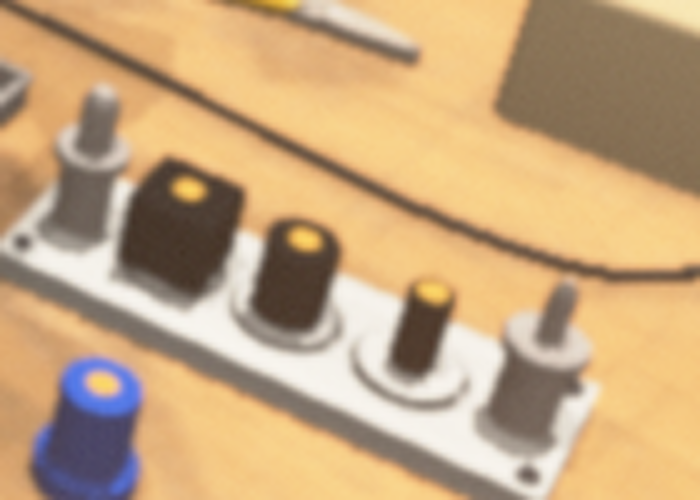

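```bash
python3 -m creep '[[0,0.04,0,0,0.4],[0,0.04,0,0,0.4],[0,0.04,0,0,0.4],[0,0,0,0,0.4]]'
python3 - <<'E'
from h import *
t=cam("top");s=cam("scene")
crop(t,395,165,500,225,7,"t14")
im=t["img"][165:225,395:500]; k=8
up=cv2.resize(im,None,fx=k,fy=k,interpolation=cv2.INTER_CUBIC)
m=(up.max(2)<90).astype(np.uint8)*255
m[:, :]=cv2.morphologyEx(m,cv2.MORPH_OPEN,np.ones((9,9)))
cs,_=cv2.findContours(m,cv2.RETR_EXTERNAL,cv2.CHAIN_APPROX_NONE)
for c in cs:
    if cv2.contourArea(c)<3000: continue
    r=cv2.minAreaRect(c); b=cv2.boxPoints(r)
    U=[((p[0]+.5)/k+395-.5,(p[1]+.5)/k+165-.5) for p in b]
    print(cv2.contourArea(c),r[1]); P=np.array([ray(t,u,.054)[:2] for u in U]); print(P.round(4).tolist(),[float(np.degrees(np.arctan2(*(P[(i+1)%4]-P[i])[::-1])).round(1)) for i in range(4)])
# yellow spots
hs=cv2.cvtColor(up,cv2.COLOR_RGB2HSV); y=((hs[...,1]>110)&(hs[...,2]>150)&(hs[...,0]>18)&(hs[...,0]<35)).astype(np.uint8)*255
n,l,stt,cen=cv2.connectedComponentsWithStats(y)
for i in range(1,n):
    if stt[i,4]>300: u=((cen[i][0]+.5)/k+394.5,(cen[i][1]+.5)/k+164.5); print("spot",u,stt[i,4],ray(t,u,.054))
cv2.imwrite("pics/m14.png",m)
E
```

```text
t: 21.13
ee_pos: [0.5286, 0.1578, 0.164]
eef_rot: [[0.171, 0.985, -0.002], [0.985, -0.171, 0.001], [0.001, -0.002, -1.0]]
contact_force: [-1.2, -0.5, 0.1]
width: 0.301
5947.5 (88.14002227783203, 111.64402770996094)
[[0.451, -0.2157], [0.465, -0.248], [0.4399, -0.2584], [0.4259, -0.2261]] [-66.5, -157.6, 113.4, 22.5]
16119.0 (144.4925079345703, 126.36124420166016)
[[0.4304, -0.1649], [0.4697, -0.1669], [0.4683, -0.2119], [0.429, -0.2097]] [-3.0, -91.8, 176.7, 88.2]
spot (np.float64(428.9587121212121), np.float64(193.13113636363636)) 825 [ 0.45191299 -0.19393233  0.054     ]
spot (np.float64(448.491), np.float64(194.762)) 750 [ 0.44727698 -0.24244665  0.054     ]
spot (np.float64(468.7361725663717), np.float64(195.6431139380531)) 904 [ 0.44448175 -0.29286106  0.054     ]
```

View pics/t14.png

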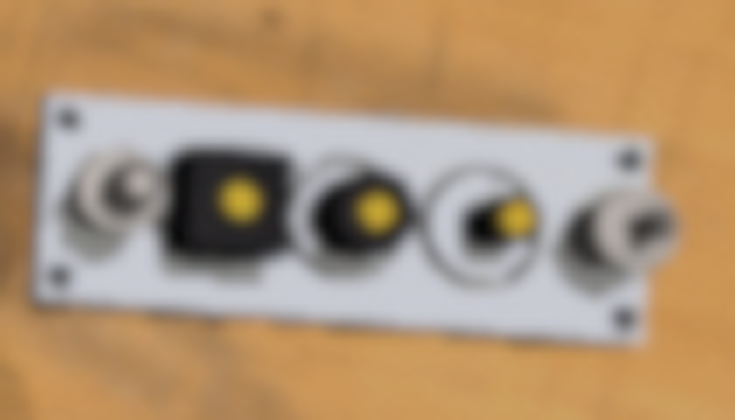

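View pics/m14.png

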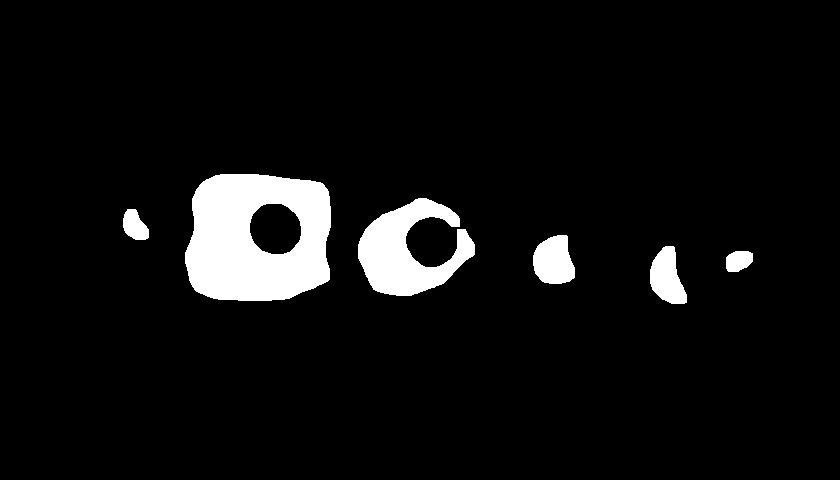

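```bash
python3 -m creep '[[-0.0087,-0.0384,0,1.1,-0.45],[-0.0087,-0.0384,0,1.1,-0.45],[-0.0087,-0.0384,0,1.1,-0.45],[-0.0087,-0.0384,0,1.1,-0.45],[-0.0087,-0.0384,0,1.1,-0.45]]'
python3 -m creep '[[-0.0087,-0.0384,0,0,-0.45],[-0.0087,-0.0384,0,0,-0.45],[-0.0087,-0.0384,0,0,-0.45],[-0.0087,-0.0384,0,0,-0.45],[0,0,-0.01,0,-0.45]]'
python3 -m creep '[[0,0,-0.02,0,-0.45],[0,0,0,0,-0.45],[0,0,0,0,-0.45],[0,0,0,0,-0.45],[0,0,0,0,-0.45]]'
python3 - <<'E'
from h import *
s=cam("scene");crop(s,400,130,540,310,4,"s15")
st=ctrl.get_state();print(np.array(st["ee_pos"]).round(4),st["width"],np.round(st["eef_rot"],3)[1])
E
```

```text
t: 21.65
ee_pos: [0.4846, -0.0422, 0.1646]
eef_rot: [[0.079, 0.997, -0.002], [0.997, -0.079, 0.0], [-0.0, -0.002, -1.0]]
contact_force: [0.6, -0.9, -0.4]
width: 0.722
t: 22.07
ee_pos: [0.4501, -0.2004, 0.1558]
eef_rot: [[0.085, 0.996, 0.001], [0.996, -0.085, -0.003], [-0.002, 0.001, -1.0]]
contact_force: [1.3, 0.6, -0.1]
width: 0.723
t: 22.48
ee_pos: [0.4516, -0.1933, 0.1359]
eef_rot: [[0.079, 0.997, 0.0], [0.997, -0.079, -0.0], [-0.0, 0.0, -1.0]]
contact_force: [1.4, -0.0, -0.6]
width: 0.724
[ 0.4518 -0.1932  0.136 ] 0.7225023750953327 [ 0.997 -0.078 -0.   ]
```

View pics/s15.png

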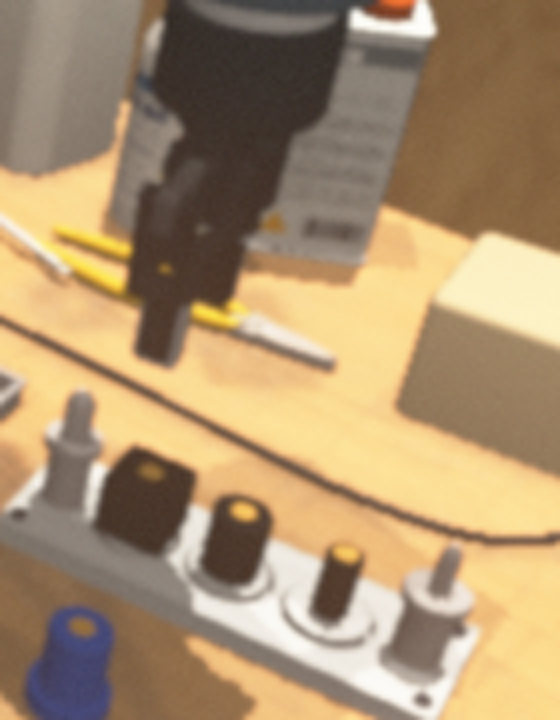

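```bash
python3 -m creep '[[0,0,-0.03,0,-0.45],[0,0,-0.03,0,-0.45],[0,0,-0.025,0,-0.45],[0,0,-0.012,0,-0.45],[0,0,-0.006,0,-0.45]]' 30
python3 -m creep '[[0,0,-0.006,0,-0.45],[0,0,0,0,-0.45],[0,0,0,0,0.3],[0,0,0,0,0.3],[0,0,0,0,0.3]]'
python3 -m creep '[[0,0,0,0,0.3],[0,0,0,0,1],[0,0,0,0,1],[0,0,0,0,1]]' 40
python3 - <<'E'
from h import *
s=cam("scene");crop(s,400,130,540,310,4,"s16")
st=ctrl.get_state();print(np.array(st["ee_pos"]).round(4),np.round(st["contact_force"],1),st["width"],np.round(st["eef_rot"],3)[1])
E
```

```text
t: 22.95
ee_pos: [0.4511, -0.1928, 0.0311]
eef_rot: [[0.078, 0.997, -0.001], [0.997, -0.078, 0.001], [0.001, -0.002, -1.0]]
contact_force: [-0.1, -0.2, -0.5]
width: 0.723
t: 23.37
ee_pos: [0.452, -0.1935, 0.0273]
eef_rot: [[0.079, 0.997, 0.001], [0.997, -0.079, -0.001], [-0.001, 0.001, -1.0]]
contact_force: [-0.1, 0.7, 4.8]
width: 0.44
t: 23.7
ee_pos: [0.4519, -0.1935, 0.0273]
eef_rot: [[0.079, 0.997, 0.001], [0.997, -0.079, -0.001], [-0.001, 0.001, -1.0]]
contact_force: [-1.0, 0.6, 6.6]
width: 0.437
[ 0.452  -0.1936  0.0273] [-1.1  0.5  6.8] 0.4420748438587824 [ 0.997 -0.079 -0.001]
```

View pics/s16.png

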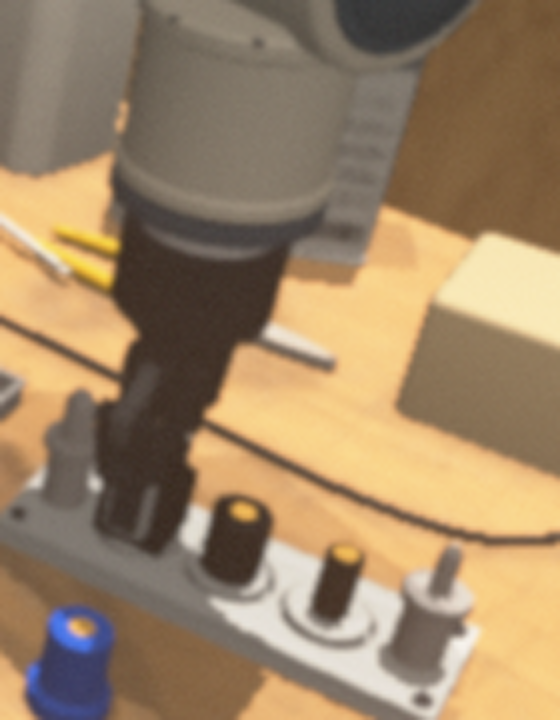

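```bash
python3 -m creep '[[0,0,0,0,1],[0,0,0.01,0,1],[0,0,0.02,0,1],[0,0,0.03,0,1],[0,0,0.04,0,1]]' 60
python3 -m creep '[[0,0,0.035,0,1],[0,0,0,0,1],[0,0,0,0,1]]'
python3 - <<'E'
from h import *
s=cam("scene");crop(s,400,130,540,310,4,"s17");crop(s,230,140,300,200,10,"s17b");t=cam("top");crop(t,185,130,250,190,10,"t17b")
st=ctrl.get_state();print(np.array(st["ee_pos"]).round(4),np.round(st["contact_force"],1),st["width"],np.round(st["eef_rot"],3)[1])
E
```

```text
t: 24.17
ee_pos: [0.4503, -0.1927, 0.127]
eef_rot: [[0.079, 0.997, -0.003], [0.997, -0.079, 0.001], [0.001, -0.003, -1.0]]
contact_force: [1.0, -0.6, -1.3]
width: 0.431
t: 24.42
ee_pos: [0.4524, -0.1938, 0.164]
eef_rot: [[0.079, 0.997, 0.004], [0.997, -0.079, -0.003], [-0.002, 0.005, -1.0]]
contact_force: [-0.3, -0.0, -2.0]
width: 0.431
[ 0.451  -0.1931  0.1613] [ 0.2  0.  -1.5] 0.4367944126024559 [ 0.997 -0.079  0.   ]
```

View pics/s17.png

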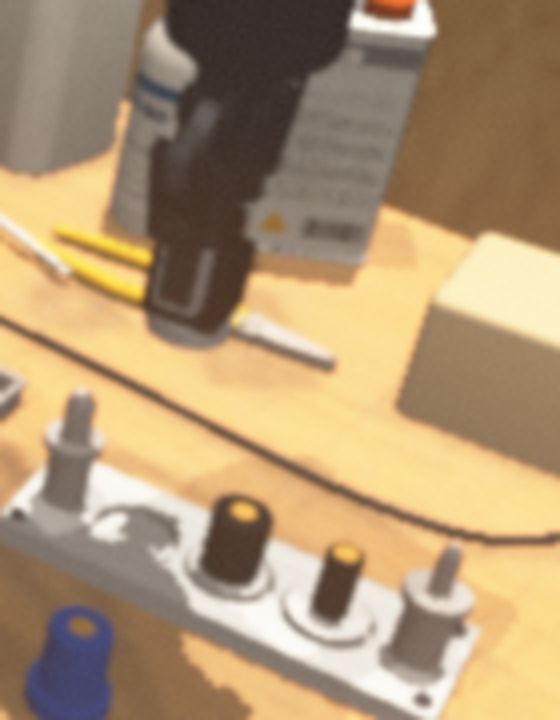

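View pics/s17b.png

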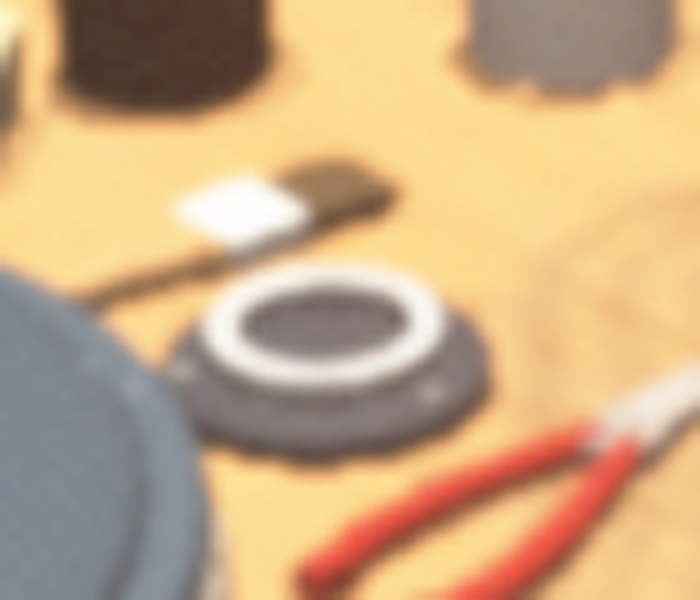

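View pics/t17b.png

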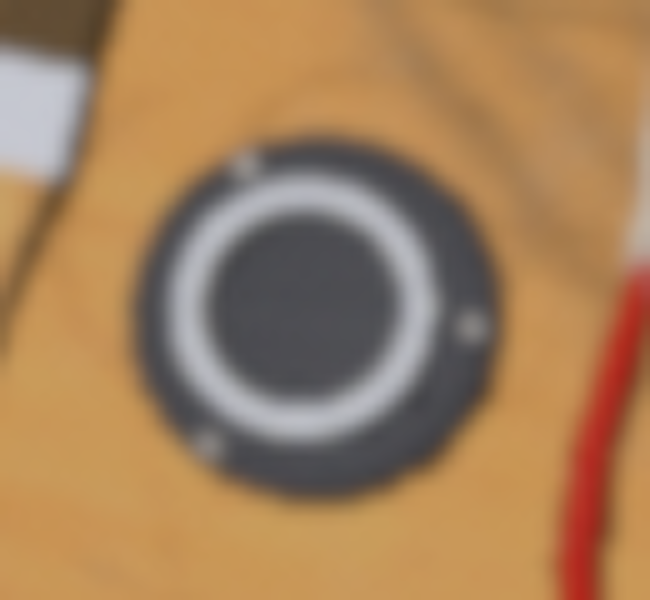

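Run:
```python
from h import *
t=cam("top");s=cam("scene");u=(214.65,160.25);v=(261.8,172.0)
print(ray(t,u,.022),ray(s,v,.022),tri(t,u,s,v))
```

```text
[0.54518969 0.34341981 0.022     ] [0.54114387 0.34028682 0.022     ] (array([0.54570485, 0.34417844, 0.01872847]), array([4.63540756e-05]))
```

```bash
python3 -m creep '[[0.00664,0.03827,0,0,1],[0.00664,0.03827,0,0,1],[0.00664,0.03827,0,0,1],[0.00664,0.03827,0,0,1],[0.00664,0.03827,0,0,1]]'
python3 -m creep '[[0.00664,0.03827,0,0,1],[0.00664,0.03827,0,0,1],[0.00664,0.03827,0,0,1],[0.00664,0.03827,0,0,1],[0.00664,0.03827,0,0,1]]'
python3 -m creep '[[0.00664,0.03827,0,0,1],[0.00664,0.03827,0,0,1],[0.00664,0.03827,0,0,1],[0.00664,0.03827,0,0,1],[0,0,0,0,1]]'
python3 -m creep '[[0,0,-0.03,0,1],[0,0,-0.03,0,1],[0,0,-0.02,0,1],[0,0,0,0,1],[0,0,0,0,1]]'
python3 - <<'E'
from h import *
s=cam("scene");crop(s,210,80,310,210,5,"s18");
st=ctrl.get_state();print(np.array(st["ee_pos"]).round(4),np.round(st["contact_force"],1),st["width"],np.round(st["eef_rot"],3)[1])
E
```

```text
t: 25.03
ee_pos: [0.484, -0.0001, 0.1602]
eef_rot: [[0.08, 0.997, -0.002], [0.997, -0.08, 0.0], [0.0, -0.002, -1.0]]
contact_force: [1.4, -0.5, -2.2]
width: 0.434
t: 25.45
ee_pos: [0.5171, 0.1913, 0.16]
eef_rot: [[0.079, 0.997, -0.002], [0.997, -0.079, -0.001], [-0.001, -0.002, -1.0]]
contact_force: [0.9, -0.9, -0.6]
width: 0.432
t: 25.87
ee_pos: [0.5444, 0.3485, 0.1596]
eef_rot: [[0.076, 0.997, -0.001], [0.997, -0.076, 0.001], [0.001, -0.001, -1.0]]
contact_force: [-1.3, -0.4, -0.6]
width: 0.436
t: 26.28
ee_pos: [0.5435, 0.3419, 0.0798]
eef_rot: [[0.079, 0.997, -0.003], [0.997, -0.079, -0.002], [-0.002, -0.003, -1.0]]
contact_force: [0.0, -0.7, -0.5]
width: 0.434
[0.5444 0.3424 0.0813] [-0.1  0.1 -0.4] 0.43288442599901145 [ 0.997 -0.079 -0.   ]
```

View pics/s18.png

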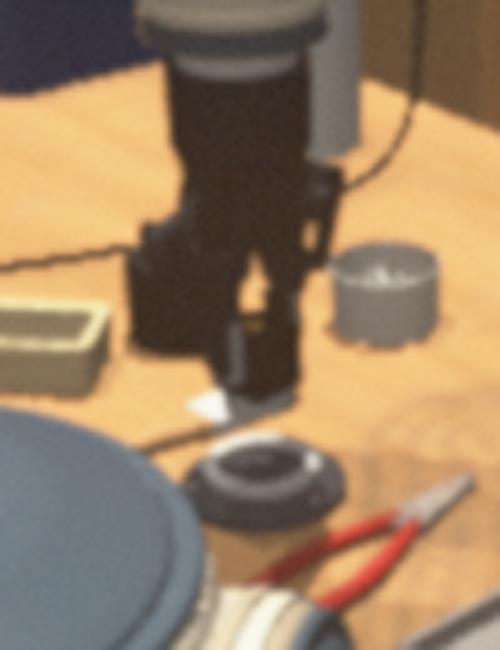

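```bash
python3 -m creep '[[0,0,-0.015,0,1],[0,0,-0.015,0,1],[0,0,-0.008,0,1],[0,0,-0.004,0,1],[0,0,-0.002,0,1]]'
python3 -m creep '[[0,0,-0.001,0,1],[0,0,0,0,1],[0,0,0,0,1]]'
python3 - <<'E'
from h import *
s=cam("scene");crop(s,210,80,310,210,5,"s19");
st=ctrl.get_state();print(np.array(st["ee_pos"]).round(4),np.round(st["contact_force"],1),st["width"],np.round(st["eef_rot"],3)[1])
E
```

```text
t: 26.75
ee_pos: [0.5447, 0.3425, 0.0377]
eef_rot: [[0.079, 0.997, 0.0], [0.997, -0.079, 0.0], [0.0, 0.0, -1.0]]
contact_force: [-0.3, 0.2, -1.1]
width: 0.433
t: 27.0
ee_pos: [0.5448, 0.3427, 0.037]
eef_rot: [[0.079, 0.997, 0.001], [0.997, -0.079, 0.0], [0.001, 0.001, -1.0]]
contact_force: [-0.3, -0.2, -1.7]
width: 0.434
[0.5447 0.3427 0.0369] [ 0.5 -0.1 -0.5] 0.43012513512209327 [ 0.997 -0.079  0.   ]
```

View pics/s19.png

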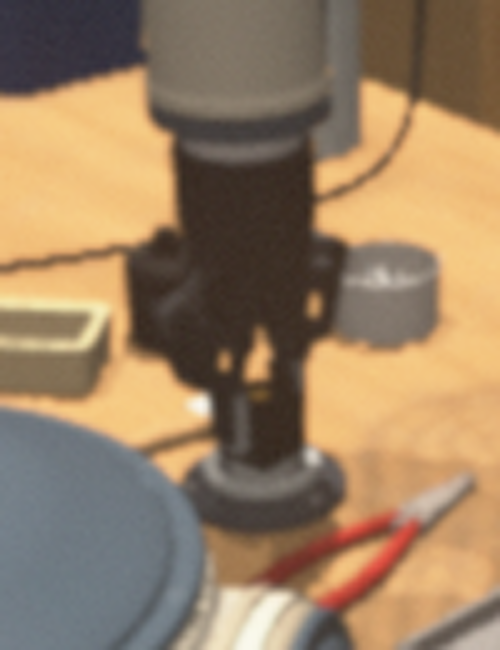

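```bash
python3 -m creep '[[0,0,-0.001,0,1],[0,0,-0.0005,0,1],[0,0,0,0,1]]'
python3 -m creep '[[0,0,0,0,-0.2],[0,0,0,0,-0.2],[0,0,0,0,-0.2],[0,0,0,0,-0.2]]'
python3 -m creep '[[0,0,0.01,0,-0.2],[0,0,0.02,0,-0.2],[0,0,0.035,0,-0.2],[0,0,0.035,0,-0.2],[0,0,0.03,0,-0.2]]'
python3 -m creep '[[-0.01,-0.035,0,-1.5,0.2],[-0.0,-0.04,0,-1.5,0.2],[-0.0,-0.04,0,-1,0.4],[-0.0,-0.04,0,-0.5,0.4],[0,-0.04,0,0,0.4]]'
python3 -m creep '[[0,0,0,0,0.4],[0,0,0,0,0.4],[0,0,0,0,0.4]]'
python3 - <<'E'
from h import *
s=cam("scene");crop(s,210,80,310,210,5,"s20");t=cam("top","t20")
st=ctrl.get_state();print(np.array(st["ee_pos"]).round(4),np.round(st["contact_force"],1),st["width"],np.round(st["eef_rot"],4)[1])
E
```

```text
t: 27.3
ee_pos: [0.5447, 0.3427, 0.0354]
eef_rot: [[0.079, 0.997, 0.001], [0.997, -0.079, 0.0], [0.0, 0.001, -1.0]]
contact_force: [-0.8, -0.7, 6.8]
width: 0.433
t: 27.63
ee_pos: [0.5444, 0.3425, 0.0347]
eef_rot: [[0.079, 0.997, -0.0], [0.997, -0.079, 0.0], [0.0, -0.0, -1.0]]
contact_force: [-0.0, 1.1, 1.2]
width: 0.599
t: 28.05
ee_pos: [0.5445, 0.3425, 0.1677]
eef_rot: [[0.079, 0.997, 0.001], [0.997, -0.079, 0.0], [0.001, 0.001, -1.0]]
contact_force: [-0.8, -0.5, 0.4]
width: 0.6
t: 28.47
ee_pos: [0.5341, 0.1459, 0.1657]
eef_rot: [[0.157, 0.988, 0.001], [0.988, -0.157, 0.0], [0.0, 0.001, -1.0]]
contact_force: [0.9, -0.3, -0.8]
width: 0.299
t: 28.72
ee_pos: [0.5346, 0.1476, 0.1654]
eef_rot: [[0.158, 0.987, 0.001], [0.987, -0.158, 0.0], [0.0, 0.001, -1.0]]
contact_force: [1.2, 0.7, 0.2]
width: 0.299
[0.5345 0.1485 0.1651] [-0.3 -0.   0.8] 0.2996702559768915 [ 9.878e-01 -1.560e-01  3.000e-04]
```

View pics/s20.png

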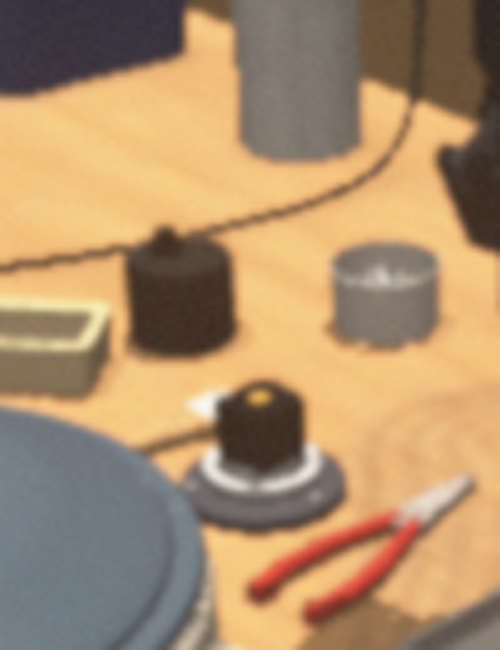

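View pics/t20.png

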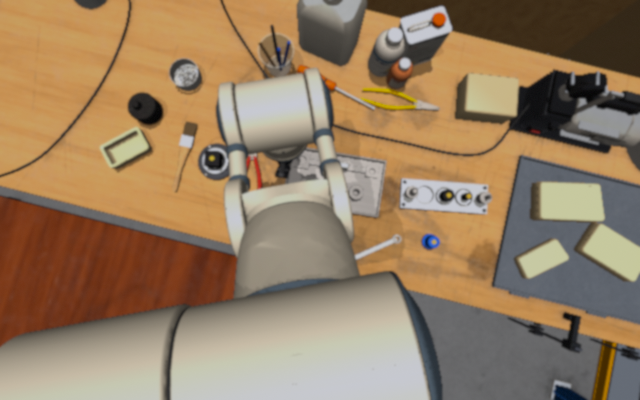

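```bash
python3 -m creep '[[-0.0015,-0.0387,0,-0.5,0.4],[-0.0015,-0.0387,0,-0.53,0.4],[-0.0015,-0.0385,-0.02,0,0.4],[0,0,-0.04,0,0.4],[0,0,-0.03,0,0.4]]'
python3 -m creep '[[0,0,0,0,0.4],[0,0,0,0,0.4],[0,0,0,0,0.4]]'
python3 - <<'E'
from h import *
for i in range(3):
    s=cam("scene")
    st=ctrl.get_state();print(np.array(st["ee_pos"]).round(4),st["width"],np.round(st["eef_rot"],4)[1])
crop(s,270,130,430,280,4,"s21")
E
```

```text
t: 29.23
ee_pos: [0.5304, 0.0323, 0.0745]
eef_rot: [[0.176, 0.984, 0.002], [0.984, -0.176, -0.0], [0.0, 0.002, -1.0]]
contact_force: [-0.4, 1.1, -1.2]
width: 0.304
t: 29.48
ee_pos: [0.5308, 0.034, 0.0769]
eef_rot: [[0.173, 0.985, 0.001], [0.985, -0.173, -0.0], [0.0, 0.001, -1.0]]
contact_force: [0.6, 0.3, 0.3]
width: 0.3
[0.5311 0.034  0.0773] 0.3010394396683508 [ 9.849e-01 -1.733e-01 -1.000e-04]
[0.5312 0.0338 0.0774] 0.29907566631040294 [ 9.848e-01 -1.735e-01 -1.000e-04]
[0.531  0.0337 0.0773] 0.30061086215579896 [ 9.848e-01 -1.737e-01 -1.000e-04]
```

View pics/s21.png

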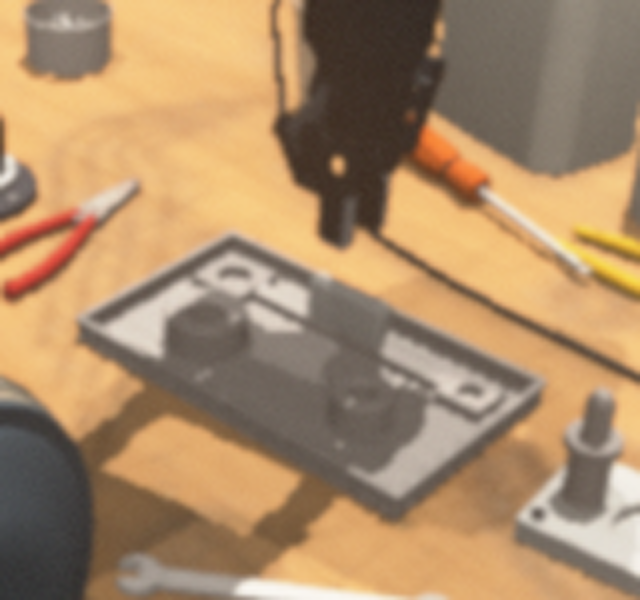

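```bash
python3 -m creep '[[-0.001,-0.0015,-0.015,0,0.4],[0,0,-0.02,0,0.4],[0,0,-0.015,0,0.4],[0,0,-0.008,0,0.4],[0,0,-0.003,0,0.4]]' 30
python3 -m creep '[[0,0,0,0,0.4],[0,0,0,0,0.4],[0,0,0,0,0.4]]'
python3 - <<'E'
from h import *
for i in range(2):
    s=cam("scene")
    st=ctrl.get_state();print(np.array(st["ee_pos"]).round(4),st["width"],np.round(st["eef_rot"],4)[1])
E
```

```text
t: 30.05
ee_pos: [0.529, 0.0318, 0.0144]
eef_rot: [[0.174, 0.985, -0.0], [0.985, -0.174, 0.0], [-0.0, -0.0, -1.0]]
contact_force: [-0.6, 0.4, 0.6]
width: 0.298
t: 30.3
ee_pos: [0.5296, 0.0317, 0.0155]
eef_rot: [[0.175, 0.985, 0.001], [0.985, -0.175, -0.0], [0.0, 0.001, -1.0]]
contact_force: [-0.1, 0.5, -0.2]
width: 0.303
[0.5295 0.0316 0.0154] 0.3037671864133096 [ 9.846e-01 -1.746e-01 -1.000e-04]
[0.5294 0.0316 0.0153] 0.3007151899472158 [ 9.846e-01 -1.747e-01 -1.000e-04]
```

```bash
python3 -m creep '[[0.0003,0.0006,0,0,0.4],[0,0,0,0,0.9],[0,0,0,0,0.9],[0,0,0,0,0.9],[0,0,0,0,0.9]]'
python3 -m creep '[[0,0,0,0,1],[0,0,0,0,1],[0,0,0,0,1]]' 100
python3 - <<'E'
from h import *
for i in range(2):
    s=cam("scene")
    st=ctrl.get_state();print(np.array(st["ee_pos"]).round(4),st["width"],np.round(st["eef_rot"],4)[1],np.round(st["contact_force"],1))
E
python3 -m creep '[[0,0,0.01,0,1],[0,0,0.02,0,1],[0,0,0.035,0,1],[0,0,0.04,0,1],[0,0,0.04,0,1]]'
python3 -m creep '[[0,0,0.01,0,1],[0,0,0,0,1],[0,0,0,0,1]]'
python3 - <<'E'
from h import *
for i in range(2):
    s=cam("scene")
    st=ctrl.get_state();print(np.array(st["ee_pos"]).round(4),st["width"],np.round(st["eef_rot"],4)[1],np.round(st["contact_force"],1))
crop(s,270,100,430,280,3,"s22")
E
```

```text
t: 30.82
ee_pos: [0.5295, 0.0323, 0.0149]
eef_rot: [[0.175, 0.985, 0.001], [0.985, -0.175, 0.0], [0.0, 0.001, -1.0]]
contact_force: [-0.8, 2.1, 6.3]
width: 0.159
t: 31.07
ee_pos: [0.5295, 0.0323, 0.0151]
eef_rot: [[0.175, 0.985, 0.001], [0.985, -0.175, -0.0], [0.0, 0.001, -1.0]]
contact_force: [-0.4, 0.7, 10.4]
width: 0.147
[0.5296 0.0323 0.0151] 0.14499455965282784 [ 0.9846 -0.1746 -0.    ] [-2.4  1.  11. ]
[0.5295 0.0323 0.0151] 0.14432590126620362 [ 0.9846 -0.1746 -0.    ] [-0.8  0.4 10.7]
t: 31.58
ee_pos: [0.5283, 0.0323, 0.1613]
eef_rot: [[0.175, 0.985, -0.002], [0.985, -0.175, 0.0], [-0.0, -0.002, -1.0]]
contact_force: [1.7, -0.1, -3.7]
width: 0.144
t: 31.83
ee_pos: [0.5289, 0.0322, 0.1694]
eef_rot: [[0.175, 0.985, 0.0], [0.985, -0.175, -0.0], [0.0, 0.0, -1.0]]
contact_force: [0.2, 0.3, -4.0]
width: 0.148
[0.5283 0.0323 0.1684] 0.14401847390910916 [ 9.846e-01 -1.747e-01  1.000e-04] [-0.4 -0.1 -4.6]
[0.5281 0.0323 0.1679] 0.14051571030619864 [ 9.846e-01 -1.748e-01  2.000e-04] [-0.4  0.6 -3.8]
```

View pics/s22.png

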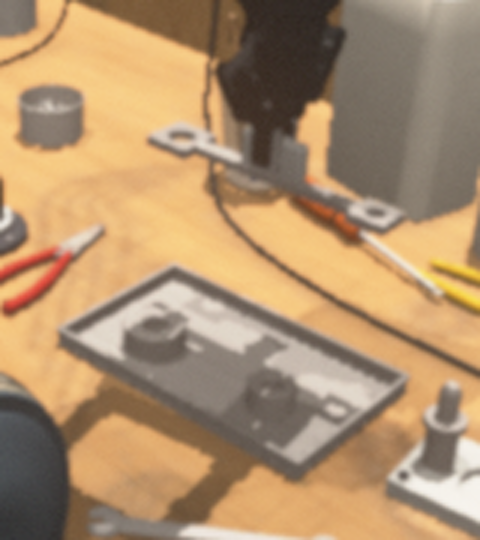

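```bash
python3 -m creep '[[-0.0101,-0.0342,0,1,1],[-0.0101,-0.0342,0,1,1],[-0.0101,-0.0342,0,1,1],[-0.0101,-0.0342,0,1,1],[-0.0101,-0.0342,0,1.05,1]]'
python3 -m creep '[[-0.0101,-0.0342,0,0,1],[-0.0101,-0.0342,0,0,1],[-0.0101,-0.0342,0,0,1],[0,0,-0.02,0,1],[0,0,-0.02,0,1]]'
python3 -m creep '[[0,0,0,0,1],[0,0,0,0,1],[0,0,0,0,1],[0,0,0,0,1]]'
python3 - <<'E'
from h import *
for i in range(2):
    s=cam("scene")
    st=ctrl.get_state();print(np.array(st["ee_pos"]).round(4),st["width"],np.round(st["eef_rot"],4)[1],np.round(st["contact_force"],1))
crop(s,400,130,540,310,4,"s23");t=cam("top");crop(t,395,165,500,225,7,"t23")
E
```

```text
t: 32.35
ee_pos: [0.4771, -0.1398, 0.1677]
eef_rot: [[0.086, 0.996, -0.003], [0.996, -0.086, 0.001], [0.001, -0.003, -1.0]]
contact_force: [2.4, 0.2, -4.0]
width: 0.142
t: 32.77
ee_pos: [0.4476, -0.2432, 0.128]
eef_rot: [[0.091, 0.996, -0.0], [0.996, -0.091, 0.0], [0.0, -0.001, -1.0]]
contact_force: [0.3, 0.4, -4.2]
width: 0.142
t: 33.1
ee_pos: [0.4489, -0.2412, 0.1301]
eef_rot: [[0.087, 0.996, 0.0], [0.996, -0.087, -0.0], [-0.0, 0.0, -1.0]]
contact_force: [-0.3, -0.8, -3.0]
width: 0.143
[ 0.449  -0.2412  0.1303] 0.1424743761888831 [ 9.962e-01 -8.660e-02 -6.000e-04] [-0.2  0.7 -2.9]
[ 0.449  -0.2413  0.1303] 0.13797184977160024 [ 9.962e-01 -8.670e-02 -6.000e-04] [ 0.9 -0.8 -4. ]
```

View pics/s23.png

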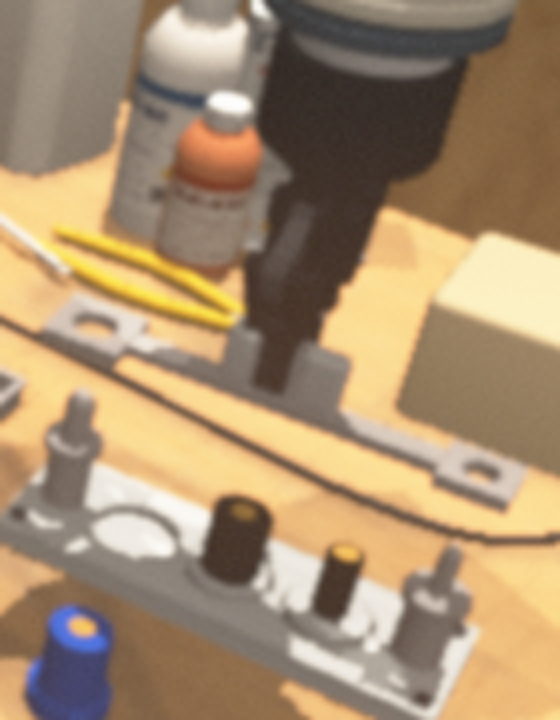

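```bash
python3 -m creep '[[-0.001,-0.0003,-0.01,0,1],[0,0,-0.01,0,1],[0,0,-0.006,0,1],[0,0,0,0,1],[0,0,0,0,1]]'
python3 - <<'E'
from h import *
for i in range(2):
    s=cam("scene")
    st=ctrl.get_state();print(np.array(st["ee_pos"]).round(4),np.round(st["contact_force"],1))
crop(s,400,180,540,310,5,"s24")
E
```

```text
t: 33.67
ee_pos: [0.4473, -0.2415, 0.1033]
eef_rot: [[0.087, 0.996, -0.001], [0.996, -0.087, 0.001], [0.001, -0.001, -1.0]]
contact_force: [-0.9, -0.4, -3.6]
width: 0.147
[ 0.4475 -0.2416  0.1036] [-0.3  0.4 -4.8]
[ 0.4477 -0.2417  0.1038] [ 0.3 -0.6 -4. ]
```

View pics/s24.png

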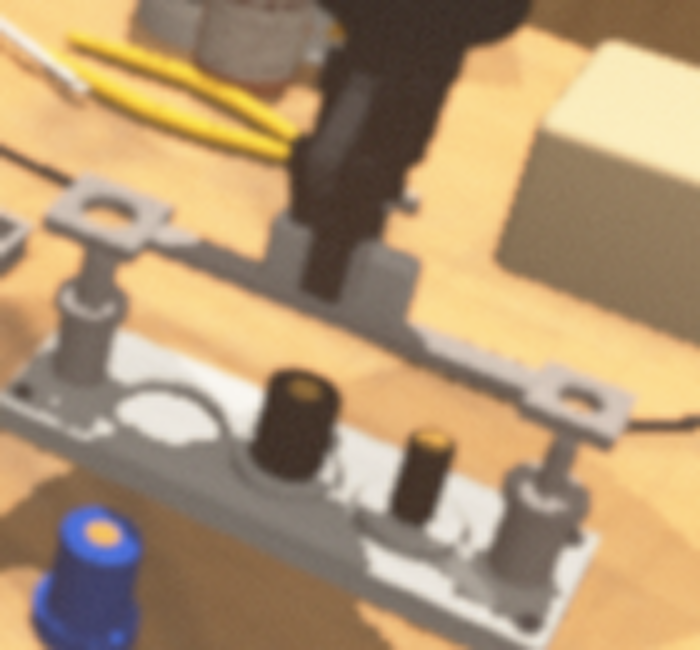

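Aligned. Lower slowly onto the posts.

```bash
python3 -m creep '[[0,0,-0.004,0,1],[0,0,-0.004,0,1],[0,0,-0.004,0,1],[0,0,0,0,1]]'
python3 -m creep '[[0,0,-0.004,0,1],[0,0,-0.004,0,1],[0,0,-0.004,0,1],[0,0,0,0,1]]'
python3 -m creep '[[0,0,-0.003,0,1],[0,0,-0.002,0,1],[0,0,-0.002,0,1],[0,0,0,0,1]]'
```

```text
t: 34.1
ee_pos: [0.4471, -0.2415, 0.0908]
eef_rot: [[0.087, 0.996, -0.001], [0.996, -0.087, 0.001], [0.001, -0.001, -1.0]]
contact_force: [0.8, 0.2, -3.5]
width: 0.146
t: 34.43
ee_pos: [0.4471, -0.2414, 0.0788]
eef_rot: [[0.087, 0.996, -0.001], [0.996, -0.087, 0.001], [0.001, -0.001, -1.0]]
contact_force: [-0.7, 1.0, -3.3]
width: 0.146
t: 34.77
ee_pos: [0.4473, -0.2416, 0.0722]
eef_rot: [[0.087, 0.996, -0.0], [0.996, -0.087, 0.0], [0.0, -0.0, -1.0]]
contact_force: [0.0, -0.4, -4.3]
width: 0.142
```

```bash
python3 -m creep '[[0,0,-0.001,0,1],[0,0,-0.001,0,1],[0,0,-0.001,0,1],[0,0,0,0,1]]'
python3 -m creep '[[0,0,-0.0005,0,1],[0,0,-0.0005,0,1],[0,0,0,0,1]]'
python3 - <<'E'
from h import *
s=cam("scene")
st=ctrl.get_state();print(np.array(st["ee_pos"]).round(4),np.round(st["contact_force"],1))
crop(s,400,180,540,310,5,"s25")
E
```

```text
t: 35.1
ee_pos: [0.4474, -0.2416, 0.0694]
eef_rot: [[0.087, 0.996, -0.0], [0.996, -0.087, 0.0], [0.0, -0.0, -1.0]]
contact_force: [-1.0, 0.9, -4.2]
width: 0.142
t: 35.35
ee_pos: [0.4474, -0.2416, 0.0685]
eef_rot: [[0.087, 0.996, -0.0], [0.996, -0.087, 0.0], [0.0, -0.0, -1.0]]
contact_force: [-0.5, 0.3, -3.9]
width: 0.148
[ 0.4475 -0.2417  0.0686] [-0.1 -0.8 -3.6]
```

View pics/s25.png

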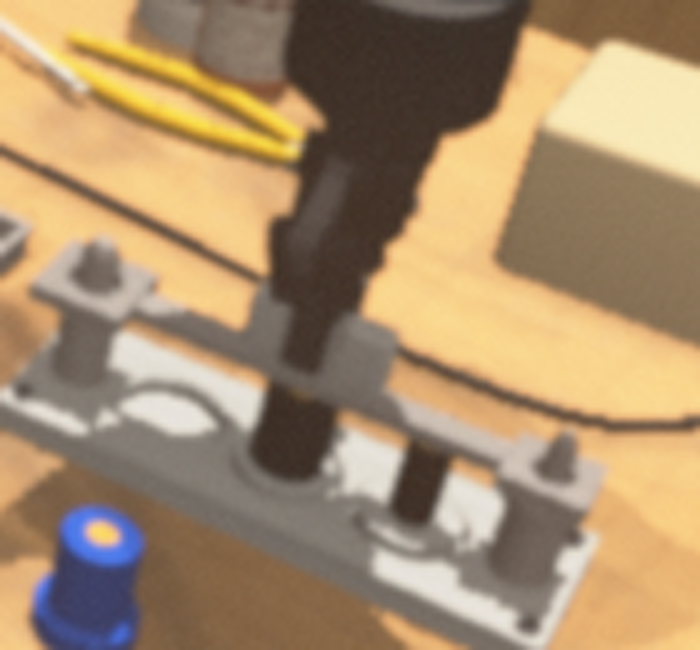

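Nearly seated. Go down to contact, release, rise, and look.

```bash
python3 -m creep '[[0,0,-0.0005,0,1],[0,0,-0.0005,0,1],[0,0,0,0,1]]'
python3 -m creep '[[0,0,-0.0005,0,1],[0,0,0,0,1],[0,0,0,0,1]]'
```

```text
t: 35.65
ee_pos: [0.4476, -0.2417, 0.0681]
eef_rot: [[0.087, 0.996, 0.0], [0.996, -0.087, -0.0], [-0.0, 0.0, -1.0]]
contact_force: [-1.9, 1.8, 10.2]
width: 0.142
t: 35.9
ee_pos: [0.4476, -0.2417, 0.0681]
eef_rot: [[0.087, 0.996, 0.001], [0.996, -0.087, -0.001], [-0.0, 0.001, -1.0]]
contact_force: [-5.3, 3.4, 22.3]
width: 0.143
```

```bash
python3 -m creep '[[0,0,0,0,0],[0,0,0,0,0],[0,0,0,0,0],[0,0,0,0,0]]'
python3 -m creep '[[0,0,0.01,0,0],[0,0,0.02,0,0],[0,0,0.03,0,0],[0,0,0.04,0,0],[0,0,0,0,-0.5]]'
python3 -m creep '[[0.0035,0.0382,0,0,-0.5],[0.0035,0.0382,0,0,-0.5],[0.0035,0.0382,0,0,-0.5],[0.0035,0.0382,0,0,-0.5],[0.0035,0.0382,0,0,-0.5]]'
python3 -m creep '[[0.0035,0.0382,0,0,-0.5],[0.0035,0.0382,0,0,-0.5],[0.0035,0.0382,0,0,-0.5],[0.0035,0.0382,0,0,-0.5],[0,0,-0.02,0,-0.5]]'
python3 -m creep '[[0,0,-0.03,0,-0.5],[0,0,-0.03,0,-0.5],[0,0,0,0,-0.5],[0,0,0,0,-0.5],[0,0,0,0,-0.5]]'
python3 - <<'E'
from h import *
for i in range(2):
    s=cam("scene")
    st=ctrl.get_state();print(np.array(st["ee_pos"]).round(4),st["width"],np.round(st["eef_rot"],4)[1])
crop(s,270,130,530,310,3,"s26")
E
```

```text
t: 36.23
ee_pos: [0.4475, -0.2417, 0.0671]
eef_rot: [[0.087, 0.996, 0.0], [0.996, -0.087, -0.0], [-0.0, 0.0, -1.0]]
contact_force: [0.1, 0.0, 0.0]
width: 0.504
t: 36.65
ee_pos: [0.4498, -0.2432, 0.1736]
eef_rot: [[0.087, 0.996, 0.007], [0.996, -0.087, -0.005], [-0.004, 0.007, -1.0]]
contact_force: [2.3, -0.6, 0.4]
width: 0.629
t: 37.07
ee_pos: [0.4648, -0.0491, 0.1678]
eef_rot: [[0.088, 0.996, 0.001], [0.996, -0.088, -0.0], [-0.0, 0.001, -1.0]]
contact_force: [1.4, -0.4, 0.4]
width: 0.75
t: 37.48
ee_pos: [0.4812, 0.1079, 0.1501]
eef_rot: [[0.083, 0.996, 0.006], [0.997, -0.083, 0.002], [0.002, 0.006, -1.0]]
contact_force: [0.6, -0.4, 0.7]
width: 0.749
t: 37.9
ee_pos: [0.4796, 0.102, 0.0885]
eef_rot: [[0.088, 0.996, 0.001], [0.996, -0.088, 0.0], [0.0, 0.001, -1.0]]
contact_force: [0.3, 0.1, 1.3]
width: 0.751
[0.4799 0.1021 0.0888] 0.7498378229992525 [ 9.961e-01 -8.770e-02  2.000e-04]
[0.48   0.102  0.0888] 0.7530359623208855 [ 9.961e-01 -8.770e-02  2.000e-04]
```

View pics/s26.png

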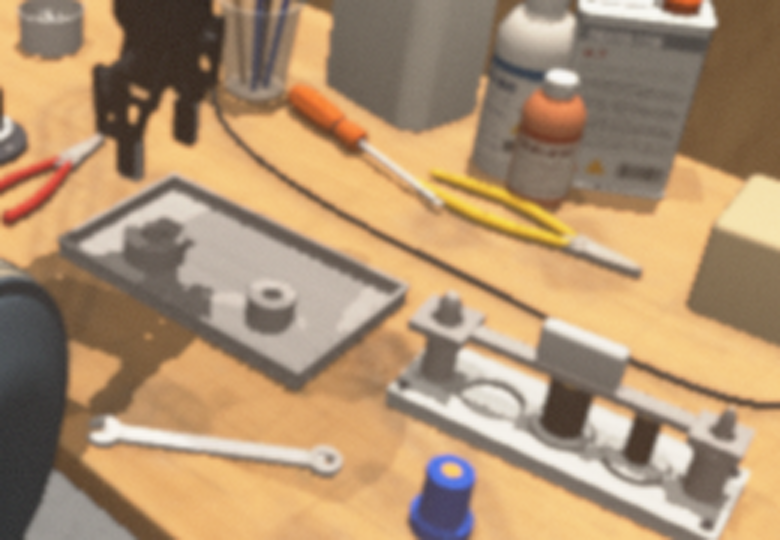

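```bash
python3 -m creep '[[-0.0006,-0.0003,-0.03,0,-0.5],[0,0,-0.03,0,-0.5],[0,0,-0.014,0,-0.5],[0,0,-0.008,0,-0.5],[0,0,-0.003,0,-0.5]]' 30
python3 -m creep '[[0,0,-0.0005,0,-0.5],[0,0,0,0,-0.5],[0,0,0,0,-0.5]]'
python3 - <<'E'
from h import *
for i in range(2):
    s=cam("scene")
    st=ctrl.get_state();print(np.array(st["ee_pos"]).round(4),st["width"],np.round(st["eef_rot"],4)[1])
E
python3 -m creep '[[0,0,0,0,0.2],[0,0,0,0,0.2],[0,0,0,0,0.2],[0,0,0,0,0.2]]'
python3 -m creep '[[0,0,0,0,1],[0,0,0,0,1],[0,0,0,0,1]]' 60
```

```text
t: 38.42
ee_pos: [0.4787, 0.1017, 0.0021]
eef_rot: [[0.088, 0.996, 0.0], [0.996, -0.088, 0.0], [0.0, 0.0, -1.0]]
contact_force: [0.3, 0.4, 0.6]
width: 0.752
t: 38.67
ee_pos: [0.4791, 0.1019, 0.0026]
eef_rot: [[0.087, 0.996, 0.002], [0.996, -0.087, 0.0], [0.0, 0.002, -1.0]]
contact_force: [-0.2, -0.5, -0.9]
width: 0.75
[0.479  0.1019 0.0026] 0.7506618921718371 [ 9.962e-01 -8.740e-02  1.000e-04]
[0.4789 0.1019 0.0024] 0.7479869220525728 [ 9.962e-01 -8.740e-02  1.000e-04]
t: 39.1
ee_pos: [0.4789, 0.1019, 0.0024]
eef_rot: [[0.087, 0.996, 0.001], [0.996, -0.087, 0.0], [0.0, 0.001, -1.0]]
contact_force: [-0.7, -0.0, 14.9]
width: 0.616
t: 39.35
ee_pos: [0.4789, 0.1019, 0.0026]
eef_rot: [[0.087, 0.996, 0.002], [0.996, -0.087, 0.0], [0.0, 0.002, -1.0]]
contact_force: [-2.2, 0.1, 21.3]
width: 0.603
```

```bash
python3 -m creep '[[0,0,0.01,0,1],[0,0,0.03,0,1],[0,0,0.035,0,1],[0,0,0.035,0,1],[0,0,0.035,0,1]]'
python3 -m creep '[[-0.0035,-0.0363,0,0,1],[-0.0035,-0.0363,0,0,1],[-0.0035,-0.0363,0,0,1],[-0.0035,-0.0363,0,0,1],[-0.0035,-0.0363,0,0,1]]'
python3 -m creep '[[-0.0035,-0.0363,0,0,1],[-0.0035,-0.0363,0,0,1],[0,0,-0.02,0,1],[0,0,-0.01,0,1],[0,0,0,0,1]]'
python3 -m creep '[[0,0,0,0,1],[0,0,0,0,1],[0,0,0,0,1]]'
python3 - <<'E'
from h import *
for i in range(2):
    s=cam("scene")
    st=ctrl.get_state();print(np.array(st["ee_pos"]).round(4),st["width"],np.round(st["eef_rot"],4)[1],np.round(st["contact_force"],1))
crop(s,380,150,480,290,5,"s27")
E
```

```text
t: 39.77
ee_pos: [0.4776, 0.1018, 0.1485]
eef_rot: [[0.087, 0.996, -0.001], [0.996, -0.087, -0.0], [-0.0, -0.001, -1.0]]
contact_force: [1.2, -0.1, -3.4]
width: 0.607
t: 40.18
ee_pos: [0.4601, -0.0811, 0.1471]
eef_rot: [[0.087, 0.996, 0.0], [0.996, -0.087, 0.0], [0.0, 0.0, -1.0]]
contact_force: [1.6, 0.2, -2.8]
width: 0.602
t: 40.6
ee_pos: [0.4524, -0.1524, 0.1154]
eef_rot: [[0.089, 0.996, -0.003], [0.996, -0.089, 0.001], [0.001, -0.003, -1.0]]
contact_force: [-0.5, 0.6, -3.0]
width: 0.608
t: 40.85
ee_pos: [0.4543, -0.152, 0.1174]
eef_rot: [[0.087, 0.996, 0.001], [0.996, -0.087, -0.0], [-0.0, 0.001, -1.0]]
contact_force: [0.8, 0.1, -3.3]
width: 0.603
[ 0.4543 -0.152   0.1173] 0.6057267790114591 [ 9.962e-01 -8.660e-02 -5.000e-04] [-0.5  0.3 -2.7]
[ 0.4542 -0.152   0.1172] 0.6023161302992346 [ 9.962e-01 -8.670e-02 -4.000e-04] [-0.8  0.6 -2.8]
```

View pics/s27.png

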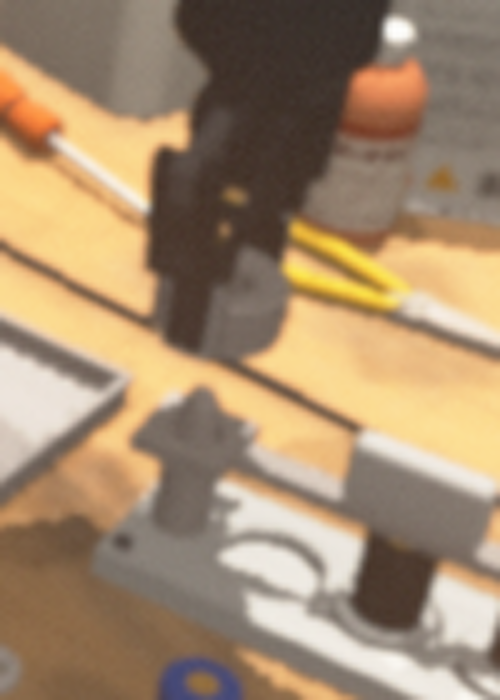

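```bash
python3 -m creep '[[0.0006,0.0002,-0.01,0,1],[0,0,-0.01,0,1],[0,0,-0.005,0,1],[0,0,-0.004,0,1],[0,0,0,0,1]]'
python3 -m creep '[[0,0,-0.003,0,1],[0,0,-0.003,0,1],[0,0,-0.003,0,1],[0,0,0,0,1]]'
python3 -m creep '[[0,0,-0.003,0,1],[0,0,-0.003,0,1],[0,0,-0.003,0,1],[0,0,0,0,1]]'
```

```text
t: 41.37
ee_pos: [0.4543, -0.1519, 0.0872]
eef_rot: [[0.087, 0.996, -0.001], [0.996, -0.087, 0.0], [0.0, -0.001, -1.0]]
contact_force: [-0.1, 0.1, -2.8]
width: 0.599
t: 41.7
ee_pos: [0.4543, -0.152, 0.0782]
eef_rot: [[0.087, 0.996, -0.0], [0.996, -0.087, 0.0], [0.0, -0.0, -1.0]]
contact_force: [0.4, 0.4, -3.5]
width: 0.606
t: 42.03
ee_pos: [0.4542, -0.152, 0.069]
eef_rot: [[0.087, 0.996, -0.001], [0.996, -0.087, 0.0], [0.0, -0.001, -1.0]]
contact_force: [-0.0, -0.9, -2.9]
width: 0.606
```

No contact force while going down over the dowel; continue to the seat.

```bash
python3 -m creep '[[0,0,-0.002,0,1],[0,0,-0.001,0,1],[0,0,-0.001,0,1],[0,0,0,0,1]]'
python3 -m creep '[[0,0,-0.0007,0,1],[0,0,-0.0005,0,1],[0,0,0,0,1]]'
python3 -m creep '[[0,0,-0.0005,0,1],[0,0,0,0,1]]'
```

```text
t: 42.37
ee_pos: [0.4544, -0.152, 0.0654]
eef_rot: [[0.087, 0.996, -0.0], [0.996, -0.087, 0.0], [0.0, -0.0, -1.0]]
contact_force: [0.2, -0.5, -3.1]
width: 0.602
t: 42.62
ee_pos: [0.4545, -0.1521, 0.0643]
eef_rot: [[0.087, 0.996, -0.0], [0.996, -0.087, 0.0], [0.0, -0.0, -1.0]]
contact_force: [-0.6, 0.1, -3.2]
width: 0.603
t: 42.78
ee_pos: [0.4545, -0.1521, 0.0639]
eef_rot: [[0.087, 0.996, 0.0], [0.996, -0.087, -0.0], [-0.0, 0.0, -1.0]]
contact_force: [-0.1, 0.1, -2.8]
width: 0.601
```

```bash
python3 -m creep '[[0,0,-0.0005,0,1],[0,0,-0.0005,0,1],[0,0,0,0,1]]'
python3 -m creep '[[0,0,-0.0005,0,1],[0,0,0,0,1]]'
```

```text
t: 43.03
ee_pos: [0.4545, -0.1521, 0.0637]
eef_rot: [[0.087, 0.996, 0.001], [0.996, -0.087, -0.0], [-0.0, 0.001, -1.0]]
contact_force: [-4.6, 2.3, 19.4]
width: 0.605
t: 43.2
ee_pos: [0.4546, -0.1521, 0.0636]
eef_rot: [[0.087, 0.996, 0.001], [0.996, -0.087, -0.001], [-0.0, 0.001, -1.0]]
contact_force: [-7.8, 4.2, 31.1]
width: 0.602
```

```bash
python3 -m creep '[[0,0,0,0,-0.5],[0,0,0,0,-0.5],[0,0,0,0,-0.5],[0,0,0,0,-0.5]]'
python3 -m creep '[[0,0,0.01,0,-0.5],[0,0,0.02,0,-0.5],[0,0,0.03,0,-0.4],[0,0,0.03,0,-0.3],[0,0,0,0,-0.3]]'
python3 -m creep '[[0.0012,0.0339,0,0,-0.3],[0.0012,0.0339,0,0,-0.3],[0.0012,0.0339,0,0,-0.3],[0.0010,0.0337,0,0,-0.3],[0,0,-0.02,0,-0.3]]'
python3 -m creep '[[0,0,-0.03,0,-0.3],[0,0,-0.03,0,-0.3],[0,0,0,0,-0.3],[0,0,0,0,-0.3],[0,0,0,0,-0.3]]'
python3 - <<'E'
from h import *
for i in range(2):
    s=cam("scene")
    st=ctrl.get_state();print(np.array(st["ee_pos"]).round(4),st["width"],np.round(st["eef_rot"],4)[1])
crop(s,270,130,530,310,3,"s28")
E
```

```text
t: 43.53
ee_pos: [0.4545, -0.1521, 0.0624]
eef_rot: [[0.087, 0.996, 0.0], [0.996, -0.087, -0.0], [-0.0, 0.0, -1.0]]
contact_force: [0.1, 0.5, -0.1]
width: 0.751
t: 43.95
ee_pos: [0.4565, -0.153, 0.1567]
eef_rot: [[0.087, 0.996, 0.006], [0.996, -0.087, -0.003], [-0.002, 0.006, -1.0]]
contact_force: [1.2, -1.4, 0.5]
width: 0.651
t: 44.37
ee_pos: [0.4601, -0.0125, 0.1342]
eef_rot: [[0.084, 0.996, 0.004], [0.996, -0.084, 0.0], [0.001, 0.004, -1.0]]
contact_force: [0.4, -1.3, -0.3]
width: 0.646
t: 44.78
ee_pos: [0.4594, -0.0168, 0.0733]
eef_rot: [[0.088, 0.996, 0.0], [0.996, -0.088, -0.0], [0.0, 0.0, -1.0]]
contact_force: [-0.7, -0.4, 0.8]
width: 0.649
[ 0.4598 -0.0169  0.0737] 0.6520861651098785 [ 9.961e-01 -8.770e-02 -3.000e-04]
[ 0.4599 -0.017   0.0738] 0.6469836174684438 [ 9.961e-01 -8.770e-02 -4.000e-04]
```

View pics/s28.png

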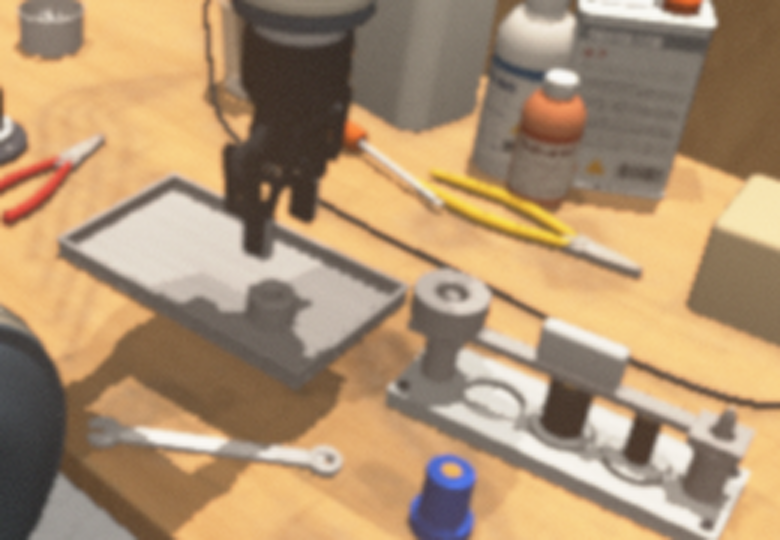

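```bash
python3 -m creep '[[-0.0007,0.0003,-0.025,0,-0.3],[0,0,-0.025,0,-0.3],[0,0,-0.01,0,-0.3],[0,0,-0.005,0,-0.3],[0,0,-0.003,0,-0.3]]' 30
python3 -m creep '[[0,0,0,0,-0.3],[0,0,0,0,-0.3]]'
python3 - <<'E'
from h import *
for i in range(2):
    s=cam("scene")
    st=ctrl.get_state();print(np.array(st["ee_pos"]).round(4),st["width"],np.round(st["eef_rot"],4)[1])
E
python3 -m creep '[[0,0,0,0,0.4],[0,0,0,0,0.4],[0,0,0,0,0.4],[0,0,0,0,0.4]]'
python3 -m creep '[[0,0,0,0,1],[0,0,0,0,1],[0,0,0,0,1]]' 60
```

```text
t: 45.3
ee_pos: [0.4588, -0.0165, 0.0048]
eef_rot: [[0.088, 0.996, 0.001], [0.996, -0.088, -0.0], [-0.0, 0.001, -1.0]]
contact_force: [0.4, -0.1, 0.1]
width: 0.648
t: 45.47
ee_pos: [0.4589, -0.0165, 0.0053]
eef_rot: [[0.087, 0.996, 0.001], [0.996, -0.087, -0.0], [-0.0, 0.001, -1.0]]
contact_force: [-0.9, -0.0, 0.9]
width: 0.648
[ 0.459  -0.0165  0.0053] 0.6499550422032323 [ 9.962e-01 -8.740e-02 -3.000e-04]
[ 0.4589 -0.0165  0.0052] 0.6479474366577036 [ 9.962e-01 -8.740e-02 -2.000e-04]
t: 45.9
ee_pos: [0.4587, -0.0164, 0.005]
eef_rot: [[0.087, 0.996, 0.001], [0.996, -0.087, -0.0], [-0.0, 0.001, -1.0]]
contact_force: [-0.2, 1.1, 13.0]
width: 0.431
t: 46.15
ee_pos: [0.4588, -0.0164, 0.0052]
eef_rot: [[0.087, 0.996, 0.001], [0.996, -0.087, -0.0], [-0.0, 0.001, -1.0]]
contact_force: [-2.1, 0.2, 18.1]
width: 0.416
```

```bash
python3 -m creep '[[0,0,0.01,0,1],[0,0,0.03,0,1],[0,0,0.035,0,1],[0,0,0.035,0,1],[0,0,0.035,0,1]]'
python3 -m creep '[[-0.0025,-0.0398,0,0,1],[-0.0025,-0.0398,0,0,1],[-0.0025,-0.0398,0,0,1],[-0.0025,-0.0398,0,0,1],[-0.0025,-0.0398,0,0,1]]'
python3 -m creep '[[-0.0025,-0.0398,0,0,1],[-0.0025,-0.0398,0,0,1],[-0.0025,-0.0398,0,0,1],[0,0,0,0,1],[0,0,-0.01,0,1]]'
python3 -m creep '[[0,0,-0.02,0,1],[0,0,0,0,1],[0,0,0,0,1],[0,0,0,0,1]]'
python3 - <<'E'
from h import *
for i in range(2):
    s=cam("scene")
    st=ctrl.get_state();print(np.array(st["ee_pos"]).round(4),st["width"],np.round(st["eef_rot"],4)[1],np.round(st["contact_force"],1))
crop(s,450,170,560,310,4,"s29")
E
```

```text
t: 46.57
ee_pos: [0.4578, -0.0163, 0.1511]
eef_rot: [[0.087, 0.996, -0.001], [0.996, -0.087, 0.0], [0.0, -0.001, -1.0]]
contact_force: [0.9, -0.4, -1.9]
width: 0.417
t: 46.98
ee_pos: [0.4452, -0.2171, 0.1497]
eef_rot: [[0.087, 0.996, 0.0], [0.996, -0.087, -0.0], [-0.0, 0.0, -1.0]]
contact_force: [1.7, 1.1, -1.6]
width: 0.418
t: 47.4
ee_pos: [0.4386, -0.3373, 0.1403]
eef_rot: [[0.09, 0.996, 0.002], [0.996, -0.09, -0.002], [-0.002, 0.002, -1.0]]
contact_force: [0.3, 0.1, -0.9]
width: 0.418
t: 47.73
ee_pos: [0.4385, -0.334, 0.1197]
eef_rot: [[0.086, 0.996, -0.0], [0.996, -0.086, 0.0], [0.0, -0.0, -1.0]]
contact_force: [-0.6, -1.0, -0.9]
width: 0.418
[ 0.4387 -0.3343  0.12  ] 0.41596747600026884 [ 9.962e-01 -8.650e-02 -3.000e-04] [ 0.   0.1 -1.8]
[ 0.4388 -0.3345  0.1201] 0.41898456295772246 [ 9.962e-01 -8.660e-02 -6.000e-04] [ 1.  -0.7 -2.3]
```

View pics/s29.png

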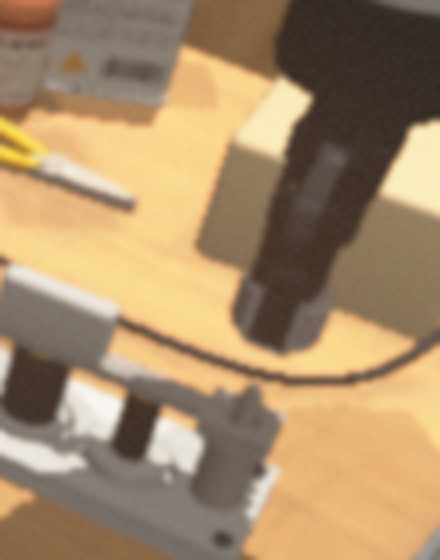

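```bash
python3 -m creep '[[0,0,-0.01,0,1],[0,0,-0.01,0,1],[0,0,-0.004,0,1],[0,0,0,0,1],[0,0,0,0,1]]'
python3 - <<'E'
from h import *
for i in range(3):
    s=cam("scene")
    st=ctrl.get_state();print(np.array(st["ee_pos"]).round(4),np.round(st["contact_force"],1))
crop(s,470,210,550,310,5,"s30")
E
```

```text
t: 48.25
ee_pos: [0.4382, -0.3346, 0.0949]
eef_rot: [[0.087, 0.996, -0.001], [0.996, -0.087, 0.001], [0.001, -0.001, -1.0]]
contact_force: [0.5, 0.1, -1.5]
width: 0.418
[ 0.4383 -0.3348  0.0952] [ 0.5  0.4 -2.1]
[ 0.4385 -0.3348  0.0955] [-0.6  0.2 -2. ]
[ 0.4385 -0.3349  0.0956] [-0.  -0.1 -1.2]
```

View pics/s30.png

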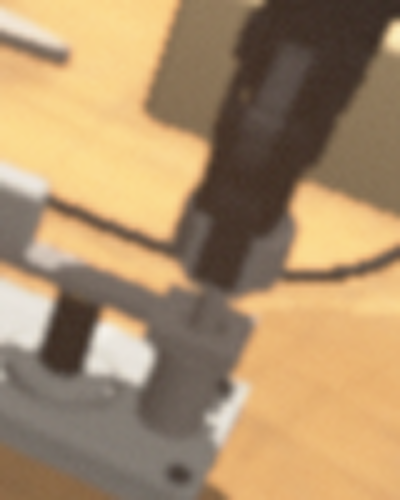

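```bash
python3 -m creep '[[0.0003,-0.0002,-0.003,0,1],[0,0,-0.003,0,1],[0,0,-0.003,0,1],[0,0,0,0,1]]'
python3 -m creep '[[0,0,-0.002,0,1],[0,0,-0.002,0,1],[0,0,-0.002,0,1],[0,0,0,0,1]]'
python3 -m creep '[[0,0,-0.002,0,1],[0,0,-0.002,0,1],[0,0,-0.002,0,1],[0,0,0,0,1]]'
```

```text
t: 48.73
ee_pos: [0.4384, -0.3347, 0.0857]
eef_rot: [[0.087, 0.996, -0.001], [0.996, -0.087, 0.001], [0.001, -0.001, -1.0]]
contact_force: [-1.1, 0.7, -1.4]
width: 0.417
t: 49.07
ee_pos: [0.4385, -0.3349, 0.08]
eef_rot: [[0.087, 0.996, -0.0], [0.996, -0.087, 0.0], [0.0, -0.0, -1.0]]
contact_force: [0.6, -0.7, -1.6]
width: 0.414
t: 49.4
ee_pos: [0.4385, -0.3349, 0.074]
eef_rot: [[0.087, 0.996, -0.0], [0.996, -0.087, 0.0], [0.0, -0.0, -1.0]]
contact_force: [-0.1, 0.7, -1.4]
width: 0.416
```

```bash
python3 -m creep '[[0,0,-0.002,0,1],[0,0,-0.002,0,1],[0,0,-0.002,0,1],[0,0,0,0,1]]'
python3 -m creep '[[0,0,-0.0007,0,1],[0,0,-0.0005,0,1],[0,0,0,0,1]]'
python3 -m creep '[[0,0,-0.0005,0,1],[0,0,0,0,1]]'
```

```text
t: 49.73
ee_pos: [0.4385, -0.3349, 0.068]
eef_rot: [[0.087, 0.996, -0.0], [0.996, -0.087, 0.0], [0.0, -0.0, -1.0]]
contact_force: [0.1, 0.5, -1.5]
width: 0.418
t: 49.98
ee_pos: [0.4386, -0.335, 0.0671]
eef_rot: [[0.087, 0.996, -0.0], [0.996, -0.087, 0.0], [0.0, -0.0, -1.0]]
contact_force: [0.4, -0.9, -2.9]
width: 0.415
t: 50.15
ee_pos: [0.4387, -0.335, 0.0667]
eef_rot: [[0.087, 0.996, 0.0], [0.996, -0.087, -0.0], [-0.0, 0.0, -1.0]]
contact_force: [1.2, 0.4, -1.5]
width: 0.419
```

```bash
python3 -m creep '[[0,0,-0.0005,0,1],[0,0,-0.0005,0,1],[0,0,0,0,1]]'
python3 -m creep '[[0,0,-0.0004,0,1],[0,0,0,0,1]]'
```

```text
t: 50.4
ee_pos: [0.4387, -0.335, 0.0663]
eef_rot: [[0.087, 0.996, 0.0], [0.996, -0.087, -0.0], [-0.0, 0.0, -1.0]]
contact_force: [-2.2, 2.2, 9.3]
width: 0.421
t: 50.57
ee_pos: [0.4387, -0.335, 0.0662]
eef_rot: [[0.087, 0.996, 0.0], [0.996, -0.087, -0.001], [-0.0, 0.0, -1.0]]
contact_force: [-3.9, 3.1, 18.0]
width: 0.415
```

```bash
python3 -m creep '[[0,0,0,0,-0.4],[0,0,0,0,-0.4],[0,0,0,0,-0.4],[0,0,0,0,-0.4]]'
python3 -m creep '[[0,0,0.01,0,-0.4],[0,0,0.02,0,-0.4],[0,0,0.035,0,-0.4],[0,0,0.04,0,-0.4],[0,0,0.04,0,-0.4]]'
python3 -m creep '[[0,0.04,0,0,-0.4],[0,0.04,0,0,-0.4],[0,0.04,0,0,-0.4],[0,0.04,0,0,-0.4],[0,0.04,0,0,-0.4]]'
python3 -m creep '[[0,0.04,0,0,-0.4],[0,0.04,0,0,-0.4],[0,0.04,0,0,-0.4],[0,0.04,0,0,-0.4],[0,0.04,0,0,-0.4]]'
python3 -m creep '[[0,0.03,0,0,-0.4],[0,0,0,0,-0.4],[0,0,0,0,-0.4]]'
python3 - <<'E'
from h import *
s=cam("scene","s31f"); t=cam("top","t31f")
crop(s,390,210,530,310,5,"s31");crop(t,395,165,500,225,7,"t31"); 
st=ctrl.get_state();print(np.array(st["ee_pos"]).round(4),st["width"],np.round(st["contact_force"],1))
for n,p in(("wide top",[.4555,-.151,.088]),("narrow top",[.4395,-.334,.088])): print(n,proj(t,p),proj(s,p))
E
```

```text
t: 50.9
ee_pos: [0.4387, -0.335, 0.0652]
eef_rot: [[0.087, 0.996, -0.0], [0.996, -0.087, 0.0], [0.0, -0.0, -1.0]]
contact_force: [0.7, 0.2, -0.1]
width: 0.7
t: 51.32
ee_pos: [0.4382, -0.3345, 0.2124]
eef_rot: [[0.087, 0.996, -0.001], [0.996, -0.087, 0.001], [0.001, -0.001, -1.0]]
contact_force: [1.4, -1.1, -0.6]
width: 0.7
t: 51.73
ee_pos: [0.4382, -0.1333, 0.2111]
eef_rot: [[0.088, 0.996, 0.001], [0.996, -0.088, -0.0], [-0.0, 0.001, -1.0]]
contact_force: [1.4, 0.1, 0.8]
width: 0.701
t: 52.15
ee_pos: [0.4382, 0.0669, 0.2111]
eef_rot: [[0.088, 0.996, 0.001], [0.996, -0.088, 0.0], [0.0, 0.001, -1.0]]
contact_force: [2.2, 0.8, -0.2]
width: 0.699
t: 52.4
ee_pos: [0.4385, 0.0964, 0.2108]
eef_rot: [[0.084, 0.996, 0.0], [0.996, -0.084, -0.0], [0.0, 0.0, -1.0]]
contact_force: [0.6, -0.5, 0.6]
width: 0.701
[0.4387 0.0947 0.2106] 0.700182387478453 [-0.4 -0.2 -0.2]
wide top [414.90092473 190.66282122] [420.62165692 225.58331606]
narrow top [490.90541233 196.39662053] [513.92601062 263.34327243]
```

View pics/s31.png

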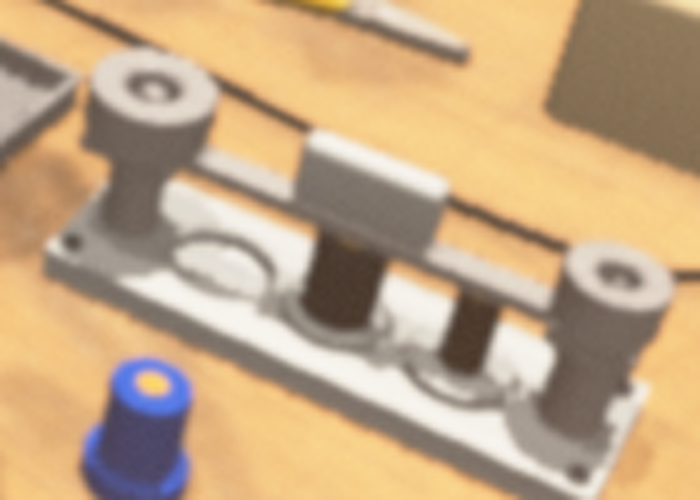

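View pics/t31.png

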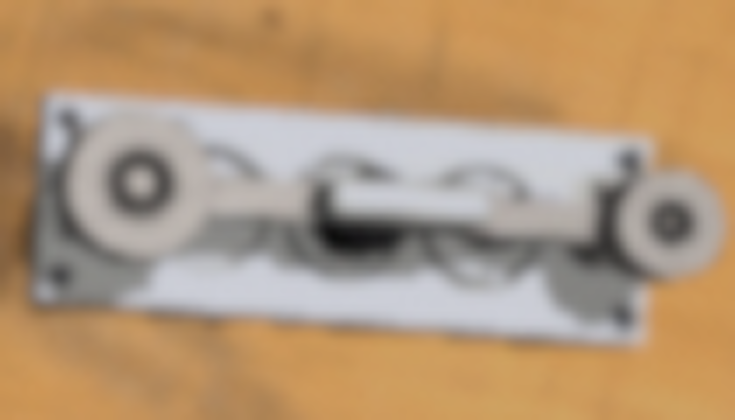

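View pics/s31f.png

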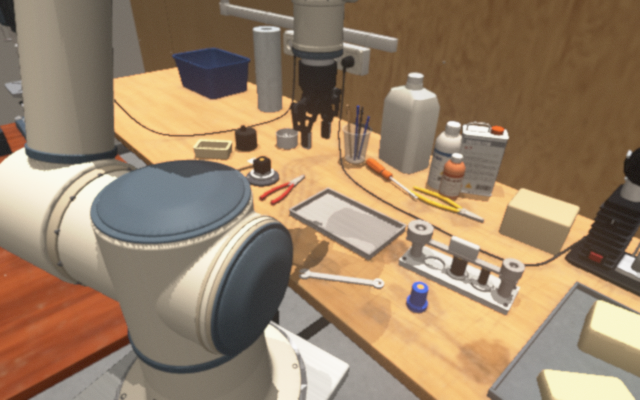

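```bash
python3 -m creep '[[0,0,0,0,-0.4],[0,0,0,0,-0.4],[0,0,0,0,-0.4]]'
python3 - <<'E'
from station import ctrl
print(ctrl.close_job())
E
```

```text
t: 52.75
ee_pos: [0.4387, 0.0942, 0.2104]
eef_rot: [[0.089, 0.996, -0.0], [0.996, -0.089, -0.0], [-0.0, -0.0, -1.0]]
contact_force: [0.0, 0.4, -0.3]
width: 0.701
the job is handed in; nothing more can be done
None
```

The whole job was done in the order asked and handed in at about 53 s of the 150 s limit. I laid both collars and the bar in the parts tray, then stood the square casting upright in the trimming stand's cup. The bar went back on both posts, then the wide collar on the thick dowel and the narrow collar on the thin one.

**Last checks:**
- **Jig:** in the final pictures both collars look as they did at the start, the bar lies flat on both posts, and the round and slim castings are still in their nests. Each part met its seat at the expected height: the wide collar within 0.1 mm of where I first gripped it, the narrow collar and bar 0.6 to 0.9 mm lower. The contact force when seating was at most about 31 N.
- **Casting and tray:** the square casting stands upright in the cup and the tray is empty again.
- **Robot:** it is clear of everything, with contact force near zero.

**Disagreements:** none of these affected the fits.
- The two cameras differed by 2 to 6 mm on the collar positions and came out about 4 mm low in height. I used the known heights and went back to the recorded grip positions instead.
- The gripper read about 35 mm on the 38 mm narrow collar, but the hold was steady.

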